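# Find the binding incubator lid and load the dish in the good chamber

### The job

The soft-close damper of one of this incubator's two lids has seized: swing each lid gently down through its arc to feel which one binds, and do not force or slam it. Swing the lid that binds right back to fully open and leave it there for repair; lay the small covered dish from the tray flat, right way up, on the floor of the other chamber and close that chamber's lid fully. Keep the dish level while you carry it and leave everything else where it is.

Things in the scene. Friction and masses are not known exactly. Their poses are not given: they have to be found in the camera images.
- incubator: Bench-top dish incubator, fixed: white housing 190 mm deep (x) x 370 mm wide (y) x 103 mm high, two chambers side by side, front towards the robot (-x). Origin: centre of its underside on the bench; x to its rear, y to its left seen from the robot, z up. A lid standing lower than about 1.4 rad leaves little room for a gripper above its chamber.
- lid_left (a joint): Lid of the left chamber (left = +y): white panel 124 (front to back) x 158 x 14 mm, hinged along the chamber's rear on a level line along the incubator's y. Rad: 0 = shut flat; grows as its front edge swings up and back; 1.57 = upright; 1.75 = its stop, fully open. Starts between 0.85 and 1.3. Hinge friction keeps it where it is left; free, less than 5 N at the grip moves it.
- lid_right (a joint): Lid of the right chamber (left = +y): white panel 124 (front to back) x 158 x 14 mm, hinged along the chamber's rear on a level line along the incubator's y. Rad: 0 = shut flat; grows as its front edge swings up and back; 1.57 = upright; 1.75 = its stop, fully open. Starts between 0.85 and 1.3. Hinge friction keeps it where it is left; free, less than 5 N at the grip moves it.
- grip_left (a point): Middle of the left lid's grey paddle grip: a flat tab 30 mm wide (y) and 12 mm thick that sticks out 47 mm beyond the lid's front edge in the plane of the lid; this point is 16 mm from its free end. Can be pinched across the 30 mm (fingers closing along the incubator's y), tool pointing down, at any lid angle. Axes turn with the lid; at 0 rad those of the incubator.
- grip_right (a point): Middle of the right lid's grey paddle grip: a flat tab 30 mm wide (y) and 12 mm thick that sticks out 47 mm beyond the lid's front edge in the plane of the lid; this point is 16 mm from its free end. Can be pinched across the 30 mm (fingers closing along the incubator's y), tool pointing down, at any lid angle. Axes turn with the lid; at 0 rad those of the incubator.
- hinge_left (a point): Point on the left lid's hinge line, at the lid's middle: (35, 85, 105) mm in the incubator's frame; axes as the incubator. With the lid at angle a, the middle of its grip lies 165 cos(a) - 7 sin(a) mm in front of this point (-x) and 165 sin(a) + 7 cos(a) mm above it.
- hinge_right (a point): The same point on the right lid's hinge line: (35, -85, 105) mm in the incubator's frame.
- chamber_left (a point): Centre of the flat floor of the left chamber, 67 mm above the bench; axes as the incubator. The recess is open above, 105 mm (x) x 145 mm (y) and 36 mm deep.
- chamber_right (a point): Centre of the flat floor of the right chamber; otherwise the same as the left one.
- seized_damper (a joint): Arm of the seized damper, hidden behind one lid; which lid varies and cannot be seen. 0 at rest; grows (rad) as its lid presses on it. That lid swings freely down to an angle somewhere from 0.27 to 0.57 rad, then meets it and is springy: about 1.3 N more at the grip per 0.01 rad. Felt clearly from 0.025; gentle up to 0.11 (about 15 N). The other lid never meets it.
- dish_center (a point): Centre, half-way up, of the small covered culture dish: clear, round, flat, 40 mm across, 14 mm high, 25 g, lying on the steel tray; the smallest of the three pieces on the tray. Its z axis is up.
- tray: Steel instrument tray 270 x 190 mm with a 9 mm high rim, floor 3 mm thick, fixed on the bench left of the incubator. Origin: centre of its underside. Three pieces lie in a row along its x, about 80 mm apart, in any order: the small dish, the larger dish and the four-well plate.
- big_dish: Bystander on the tray: clear round dish 60 mm across, 16 mm high. Origin under its centre.
- well_plate: Bystander on the tray: square four-well plate 66 x 66 x 14 mm. Origin under its centre.
- oil_bottle: Bystander: amber bottle 52 mm across, 110 mm high, on the bench. Origin under its centre.
- tip_box: Bystander: pipette-tip box 85 x 120 x 58 mm, blue with a pale lid. Origin under its centre.
- pipettor: Bystander: white hand pipette 240 mm long lying on the bench in front of the incubator, 24 mm high. Origin under its middle.
- tube_rack: Bystander: white tube rack 60 x 130 mm, 97 mm high with its tubes. Origin under its centre.
Mind the look-alikes: they are no part of the job. What is shaped like the part that bears dish_center but red or turquoise is not meant.

How it is judged:
By the outcome, as a careful person would: the job done as asked, in the order asked, and still so for the second after the job is handed in, with the robot touching nothing.
It also fails if it takes over 72 s, if anything falls off the work surface, if the arm or the gripper's body presses on something with over 40 N, if the wrist force passes 120 N, or if a joint passes its speed limit or range.

### The arm

A 6-joint arm with a two-finger parallel gripper is mounted at the origin on the work surface. World frame = base frame: x ahead of the robot, y to its left, z up, the work surface at z = 0. Lengths are in m, angles in rad, forces in N, time in s.
With the tool pointing down it reaches from about 0.35 to 0.775 m from the base axis. Payload 5.5 kg.
Tool frame: the origin (TCP) lies midway between the tips of the shut fingers; the grasp point (between the pads) lies 19 mm behind it; z points along the fingers, y is the direction in which the jaws open and shut (so a half turn about z gives the same grasp; the last joint's range is limited). The gripper opens to 85 mm and grips with 20 to 120 N. Pads are 22 mm wide; open, the fingers measure 114 mm over their backs; the gripper's body (76 mm by 85 mm) begins 54 mm behind the grasp point. The pads swing forward as they close: fully open they stand 13 mm farther back than shut.
Start: joints at [-1.455, 0.313, 0.046, 1.304, 0, 1.431], TCP at [0.145, -0.556, 0.231] pointing down, gripper open.
Joint ranges: [-2.76, 2.76], [-0.86, 1.69], [-1.03, 1.26], [-2.2, 2.34], [-1.47, 1.5], [-3.14, 3.14]. Speed limits (rad/s): [2.57, 2.57, 3.14, 3.14, 3.14, 3.14].

### API

Orientations are given as a unit quaternion [w, x, y, z].
In Python, from workcell import env gives the robot as it stands. The module is installed in compiled form; this text tells all that it offers.
- The arm moves only by the tool play_rows, never from a script. Its argument "steps" is a list of rows, each an object with "claw": the closure in counts, from 0 (fully open) to 255 (shut); "dp": the shift along the tool's x, y, z in m, a list of three; "angular": the turn, a rotation vector about the tool's x, y, z in degrees, a list of three. In form: [{"claw": claw, "dp": [dx, dy, dz], "angular": [wx, wy, wz]}, ...]. A call has exactly 8 rows; each row shifts and turns the commanded pose from where the row before left it, along the tool's axes as they then stand; what a row does not reach is not made up. A row lasts 1/12 s, in which the tool goes at most 41.7 mm and 7.16 degrees, less where a joint would pass 70% of its speed; a pose out of reach is approached as far as the arm can. A call is refused whole if a number of a shift passes 0.0417 or a number of a turn 7.16, either way. A call with a gripper value outside its range is refused whole. The fingers move at their own pace and stop on an object; "force" is the grip in N (left out, the last holds). Time passes only in rows, so rows that do not move let the fingers close, or fill a call up. It gives the time, the measured TCP pose, the force and the opening at its end, in the units of the state.
- env.get_state(): the state, without advancing time (a new reading comes with each control period).
- env.read_camera(name): name is "scene" or "top" or "wrist"; returns (picture, depth): 480x640x3 uint8, red, green, blue; 480x640 float32, m along the optical axis (not along the pixel's ray), 0 where there is no reading.
- env.calibration(name): a dict with "fx", "fy", "cx", "cy" (pixels), "world_from_camera" (4x4, takes a point from camera to world coordinates); the wrist camera has in their place "hand_eye" (4x4, takes a point from camera to tool coordinates, whose origin is the TCP and whose axes are the flange's). Camera axes: x right, y down, z forward; pixel columns grow to the right and rows downward; lengths in m; the calibration is good to about 2 mm. A picture is of the moment at which its call begins: read the wrist's pose just before it. calibration takes no time and is no camera call.
- env.hand_in(): hands the job in, once; it reports no verdict.
The state is a dict: "clock": time; "joint_pos": joint angles; "qvel": joint speeds; "tau": joint torques, N m; "tcp_pos": TCP position; "orientation": TCP orientation; "wrist_force": force on the tool from outside, world axes, zero at the start; "ft_torque": the same for the moment, N m; "finger_gap": finger opening in m.
Only numpy, scipy, OpenCV 4.12 (cv2) and the standard library are available. Lean on these libraries where they do the work, as an engineer would, in place of code of your own. Each camera call takes 0.05 s, during which the arm holds its last target. There are 200 camera calls.

## Working session

There is one attempt and no reset: what is moved stays moved. The work goes in short steps, Python scripts to look and compute and a tool call to move; the robot and the scene stay as the last step left them, time stands still between calls to the robot, and variables do not carry over. Pictures are saved under pics/ and viewed, about 8 in all and at most 12, crops included, and the job is handed in when it is done.

Besides the shell and the picture viewer there is one more tool, called after "Call:" as name(argument=value, ...) on one line, values as JSON. play_rows: Moves the arm, as the interface text tells. Its arguments: {"type":"object","properties":{"steps":{"type":"array","items":{"type":"object","properties":{"claw":{"type":"number"},"dp":{"type":"array","items":{"type":"number"}},"angular":{"type":"array","items":{"type":"number"}}}}},"force":{"type":"number"}},"required":["steps"]}

```bash
mkdir -p pics; python3 - <<'E'
from workcell import env
import cv2, numpy as np
print(env.get_state())
for n in ["scene","top"]:
    c=env.calibration(n); print(n,c)
    p,d=env.read_camera(n); cv2.imwrite(f"pics/{n}1.png",p[:,:,::-1]); np.savez(f"pics/{n}1.npz",p=p,d=d)
E
```

```text
{'clock': 0.0, 'joint_pos': array([-1.45460156e+00,  3.14036322e-01,  4.49633278e-02,  1.30357991e+00,
        8.68107938e-06,  1.43120773e+00]), 'qvel': array([ 0.00018975, -0.00088918,  0.00018787,  0.00100783, -0.00062874,
        0.00037134]), 'tau': array([-5.23538856e-04, -4.80623496e+01,  2.98535639e+01,  1.91967847e-02,
       -1.16042784e-04, -7.48114584e-07]), 'tcp_pos': array([ 0.14541684, -0.55578149,  0.23038202]), 'orientation': array([-9.28174905e-04,  9.91832572e-01,  1.27543273e-01,  1.51981142e-05]), 'wrist_force': array([ 0.35176735,  0.60187541, -0.53366362]), 'ft_torque': array([ 0.01135231, -0.04501426,  0.02224844]), 'finger_gap': 0.08523651976660451}
scene {'fx': 489.44718043580144, 'fy': 489.44718043580144, 'cx': 318.9533536435618, 'cy': 249.47216387913576, 'world_from_camera': array([[-0.12594049,  0.75965439, -0.63801583,  1.25744895],
       [ 0.99189276,  0.10742215, -0.06789134,  0.11047497],
       [ 0.01696308, -0.64139355, -0.76702449,  1.04472324],
       [ 0.        ,  0.        ,  0.        ,  1.        ]])}
top {'fx': 438.36493791611554, 'fy': 438.36493791611554, 'cx': 325.49290406060516, 'cy': 235.1003151306827, 'world_from_camera': array([[-0.02283813, -0.99073062,  0.13390763,  0.33378632],
       [-0.99955366,  0.02520841,  0.016032  ,  0.01122547],
       [-0.01925899, -0.13348172, -0.99086413,  1.10005742],
       [ 0.        ,  0.        ,  0.        ,  1.        ]])}
```

View pics/top1.png

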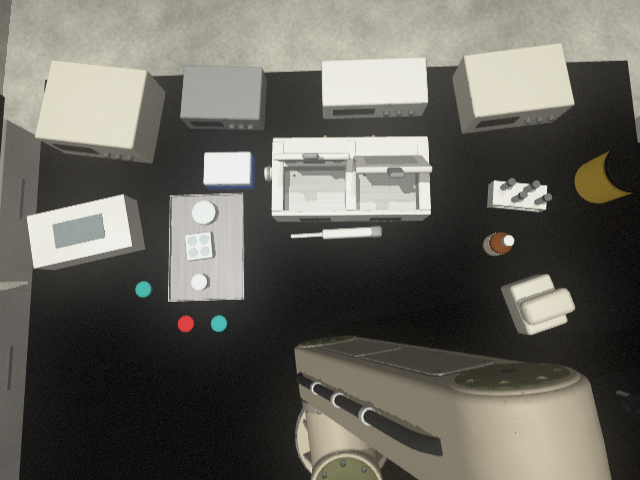

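View pics/scene1.png

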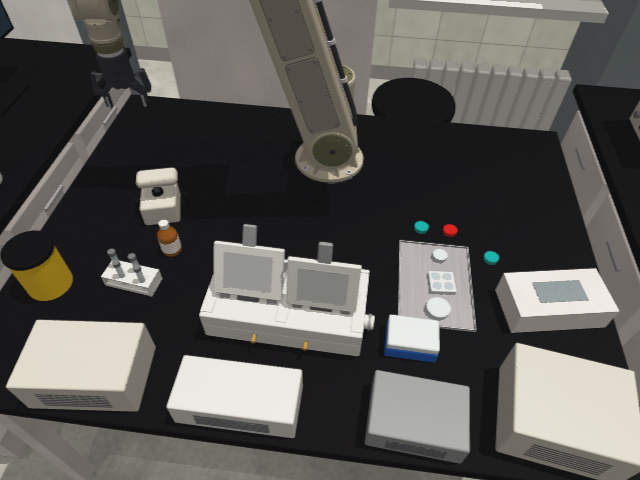

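Top view: incubator at cols 272–430, rows 137–220; small dish at (199,282), grips at about (312,155) and (396,173). Scene view: right lid's grip at (250,235), left lid's at (325,253).

```bash
cat > h.py <<'E'
import numpy as np, cv2
from workcell import env
def cloud(n,d,T=None):
    c=env.calibration(n); v,u=np.mgrid[0:480,0:640]
    P=np.stack([(u-c['cx'])/c['fx']*d,(v-c['cy'])/c['fy']*d,d],-1)
    M=c['world_from_camera'] if T is None else T
    W=P@M[:3,:3].T+M[:3,3]; W[d==0]=np.nan; return W
E
python3 - <<'E'
from h import *
W={n:cloud(n,np.load(f"pics/{n}1.npz")['d']) for n in("top","scene")}
for n in W:
    w=W[n].reshape(-1,3); w=w[~np.isnan(w[:,0])]
    roi=(w[:,0]>.36)&(w[:,0]<.68)&(w[:,1]>-.3)&(w[:,1]<.18)
    m=roi&(w[:,2]>.095)&(w[:,2]<.112)
    r=cv2.minAreaRect(w[m][:,:2].astype(np.float32)); print(n,"housing",r,np.median(w[m][:,2]),w[m].min(0),w[m].max(0))
    hi=roi&(w[:,2]>.135)
    q=w[hi]
    k,l,_=cv2.connectedComponentsWithStats((np.histogram2d(q[:,0],q[:,1],bins=1)[0]).astype(np.uint8)) [:3]
    print(' hi',len(q),q.min(0),q.max(0))
    np.save(f'pics/hi_{n}.npy',q)
t=W["top"]
for nm,(u,v) in dict(dish=(199,282),plate=(199,246),big=(204,212),gl=(312,155),gr=(396,173),tray=(230,250)).items(): print(nm,t[v,u])
# dish: points above tray floor
w=t.reshape(-1,3)
tr=w[(w[:,1]>.15)&(w[:,1]<.45)&(w[:,0]>.2)&(w[:,0]<.5)&(w[:,2]>.009)&(w[:,2]<.03)]
p=np.load("pics/top1.npz")['p'];print(p[282,199],p[290,220])
g=cv2.cvtColor(p[:,:,::-1],cv2.COLOR_BGR2GRAY)
c=cv2.HoughCircles(cv2.resize(g[265:300,180:220],None,fx=8,fy=8,interpolation=cv2.INTER_CUBIC),cv2.HOUGH_GRADIENT,1,100,param1=100,param2=20,minRadius=50,maxRadius=90)
print(c, (c[0,:,:2]+.5)/8-.5+[180,265])
s=W["scene"]
for nm,(u,v) in dict(gr=(250,235),gl=(325,253),dish=(440,255)).items(): print('scene',nm,s[v,u])
for nm,(u0,v0,u1,v1) in dict(R=(225,255,275,290),L=(305,275,348,300)).items():
    q=s[v0:v1,u0:u1].reshape(-1,3); c=q.mean(0); n=np.linalg.svd(q-c)[2][2]; print(nm,c,n*np.sign(n[0]),np.std((q-c)@n))
E
```

```text
top housing ((0.5981541275978088, -0.03297959268093109), (0.37080085277557373, 0.1701493114233017), 88.95233154296875) 0.10068416083121756 [ 0.50986665 -0.2197906   0.09505914] [0.67997764 0.15322826 0.11158095]
 hi 1965 [ 0.55653347 -0.19700497  0.1357799 ] [0.64116228 0.12976069 0.28129999]
scene housing ((0.5988616347312927, -0.03232736885547638), (0.16227363049983978, 0.3731469213962555), 0.0006270273588597775) 0.1029255732938319 [ 0.51772497 -0.21890026  0.0964314 ] [0.67999976 0.1542454  0.11199666]
 hi 6898 [ 0.56015728 -0.1962616   0.13500453] [0.65708258 0.13128099 0.285699  ]
dish [0.37123521 0.34462    0.01508202]
plate [0.46087741 0.34587476 0.01563288]
big [0.54632204 0.33341081 0.01941473]
gl [0.60270014 0.04717139 0.27716728]
gr [ 0.5650496  -0.11553075  0.26669991]
tray [0.4503038  0.27107659 0.00230576]
[236 237 237] [199 197 190]Traceback (most recent call last):
  File "<stdin>", line 21, in <module>
TypeError: 'NoneType' object is not subscriptable
```

```bash
python3 - <<'E'
import cv2
a=cv2.imread('pics/top1.png')[125:235,255:445];b=cv2.imread('pics/scene1.png')[215:355,190:390]
a=cv2.resize(a,(520,300),interpolation=cv2.INTER_CUBIC);b=cv2.resize(b,(428,300),interpolation=cv2.INTER_CUBIC)
import numpy as np
cv2.imwrite('pics/crop.png',np.vstack([a[:, :428+92], np.pad(b,((0,0),(0,92),(0,0)))]))
E
```

```text
(no output)
```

View pics/crop.png

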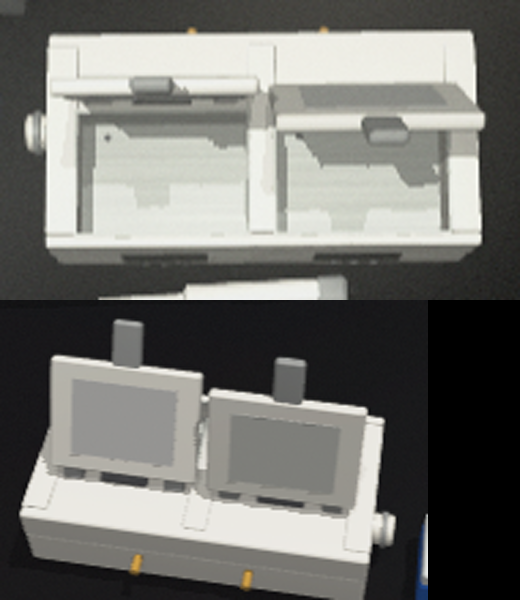

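The crop shows both lids partly open with clear grey grips. The left chamber is nearly uncovered. Next I refine the poses.

```bash
python3 - <<'E'
from h import *
W={n:cloud(n,np.load(f"pics/{n}1.npz")['d']) for n in("top","scene")}
for n in W:
    w=W[n].reshape(-1,3); w=w[~np.isnan(w[:,0])]
    m=(w[:,0]>.36)&(w[:,0]<.78)&(w[:,1]>-.3)&(w[:,1]<.18)&(w[:,2]>.098)&(w[:,2]<.107)
    q=w[m]; r=cv2.minAreaRect(q[:,:2].astype(np.float32)); print(n,"housing",r,np.median(q[:,2]))
    # front edge, from y bins
    ys=np.arange(-.2,.14,.02); f=[np.percentile(q[(abs(q[:,1]-y)<.01)&(q[:,0]<.56),0],2) for y in ys]; print(' front fit',np.polyfit(ys,f,1))
    b=[q[(abs(q[:,1]-y)<.01),0].max() for y in ys]; print(' back fit',np.polyfit(ys,b,1))
    for nm,y0 in(('L',.05),('R',-.12)):
        g=w[(abs(w[:,1]-y0)<.05)&(w[:,2]>.262)&(w[:,0]<.66)&(w[:,0]>.5)]
        if len(g): print(' top pts',nm,len(g),g.min(0),g.max(0),np.median(g,0))
    d=w[(w[:,0]>.33)&(w[:,0]<.41)&(w[:,1]>.30)&(w[:,1]<.39)&(w[:,2]>.0115)&(w[:,2]<.03)]
    print(' dish',len(d),cv2.minEnclosingCircle(d[:,:2].astype(np.float32)),np.median(d,0))
s=W["scene"]
for nm,(u,v) in dict(gr=(250,235),gl=(325,253)).items(): print('scene',nm,s[v,u])
for nm,(u0,v0,u1,v1) in dict(R=(228,258,272,285),L=(305,275,345,297)).items():
    q=s[v0:v1,u0:u1].reshape(-1,3); c=q.mean(0); n=np.linalg.svd(q-c)[2][2]; n*=np.sign(n[0]); print(nm,c,n,np.std((q-c)@n),'a',np.arctan2(n[0],n[2]))
E
```

```text
top housing ((0.6078693866729736, -0.03336001932621002), (0.3702963888645172, 0.18959058821201324), 88.95233154296875) 0.10068612270351707
 front fit [0.0201478  0.51484315]
 back fit [0.01886131 0.70215247]
 top pts L 103 [0.59475124 0.03747655 0.26397907] [0.6079859  0.06692963 0.28129999] [0.60050125 0.05107795 0.27796902]
 top pts R 79 [ 0.55742052 -0.13153414  0.26213106] [ 0.56816691 -0.10185938  0.26947708] [ 0.56260917 -0.11749323  0.2646416 ]
 dish 202 ((0.37133198976516724, 0.34548717737197876), 0.02016260288655758) [0.37104514 0.34471855 0.01581899]
scene housing ((0.6132460832595825, -0.0325433611869812), (0.3718471825122833, 0.1907493770122528), 89.36097717285156) 0.10242363673269184Traceback (most recent call last):
  File "<stdin>", line 8, in <module>
    return _quantile_unchecked(
        a, q, axis, out, overwrite_input, method, keepdims, weights)
    return _ureduce(a,
                    func=_quantile_ureduce_func,
    ...<5 lines>...
                    overwrite_input=overwrite_input,
                    method=method)
    r = func(a, **kwargs)
    result = _quantile(arr,
                       quantiles=q,
    ...<2 lines>...
                       out=out,
                       weights=wgt)
    slices_having_nans = np.isnan(arr[-1, ...])
                                  ~~~^^^^^^^^^
IndexError: index -1 is out of bounds for axis 0 with size 0
```

Call:
play_rows(steps=[{"claw": 0,"dp": [0,0,-0.0042],"angular": [0,0,-6.85]},{"claw": 0,"dp": [0,0,-0.0042],"angular": [0,0,-6.85]},{"claw": 0,"dp": [0,0,-0.0042],"angular": [0,0,-6.85]},{"claw": 0,"dp": [0,0,-0.0042],"angular": [0,0,-6.85]},{"claw": 0,"dp": [0,0,-0.0042],"angular": [0,0,-6.85]},{"claw": 0,"dp": [0,0,-0.0042],"angular": [0,0,-6.85]},{"claw": 0,"dp": [0,0,-0.0042],"angular": [0,0,-6.85]},{"claw": 0,"dp": [0,0,-0.0042],"angular": [0,0,-6.85]}], force=30)

```text
clock: 0.77
tcp_pos: [0.1455, -0.556, 0.2646]
orientation: [-0.0, 0.82, 0.572, 0.0]
wrist_force: [0.4, 0.9, -0.7]
finger_gap: 0.0857
```

Call:
play_rows(steps=[{"claw": 0,"dp": [0,0,-0.0042],"angular": [0,0,-6.85]},{"claw": 0,"dp": [0,0,-0.0042],"angular": [0,0,-6.85]},{"claw": 0,"dp": [0,0,-0.0042],"angular": [0,0,-6.85]},{"claw": 0,"dp": [0,0,-0.0042],"angular": [0,0,-6.85]},{"claw": 0,"dp": [0,0,-0.0042],"angular": [0,0,-6.85]},{"claw": 0,"dp": [0,0,-0.0042],"angular": [0,0,-6.85]},{"claw": 0,"dp": [0,0,-0.0042],"angular": [0,0,-6.85]},{"claw": 0,"dp": [0,0,-0.0042],"angular": [0,0,-6.85]}])

```text
clock: 1.43
tcp_pos: [0.1455, -0.5561, 0.2982]
orientation: [-0.0, 0.465, 0.885, 0.0]
wrist_force: [-0.2, 0.2, 0.4]
finger_gap: 0.0854
```

Call:
play_rows(steps=[{"claw": 0,"dp": [0,0,-0.0042],"angular": [0,0,-6.85]},{"claw": 0,"dp": [0,0,-0.0042],"angular": [0,0,-6.85]},{"claw": 0,"dp": [0,0,-0.0042],"angular": [0,0,-6.85]},{"claw": 0,"dp": [0,0,-0.0042],"angular": [0,0,-6.85]},{"claw": 0,"dp": [0,0,-0.0042],"angular": [0,0,-6.85]},{"claw": 0,"dp": [0,0,-0.0042],"angular": [0,0,-6.85]},{"claw": 0,"dp": [0,0,-0.0042],"angular": [0,0,-6.85]},{"claw": 0,"dp": [0,0,-0.0042],"angular": [0,0,-6.85]}])

```text
clock: 2.1
tcp_pos: [0.1455, -0.5561, 0.3318]
orientation: [-0.0, 0.005, 1.0, 0.001]
wrist_force: [-0.2, -0.6, 0.1]
finger_gap: 0.0855
```

```bash
python3 - <<'E'
from h import *
s=env.get_state(); print(s['tcp_pos'],s['orientation'],s['joint_pos'])
from scipy.spatial.transform import Rotation as Ro
print(Ro.from_quat(s['orientation'],scalar_first=True).as_matrix().round(3))
S=cloud("scene",np.load("pics/scene1.npz")['d'])
for nm,(u,v) in dict(gr=(250,235),gl=(325,253)).items(): print('scene',nm,S[v,u])
for nm,(u0,v0,u1,v1) in dict(R=(228,258,272,285),L=(305,275,345,297)).items():
    q=S[v0:v1,u0:u1].reshape(-1,3); c=q.mean(0); n=np.linalg.svd(q-c)[2][2]; n*=np.sign(n[0]); print(nm,c,n,np.std((q-c)@n),'a',np.arctan2(n[0],n[2]))
E
```

```text
[ 0.14545779 -0.55608714  0.33178814] [-7.48693687e-05  5.28198318e-03  9.99985909e-01  5.26166585e-04] [-1.45457666e+00  3.11583107e-01  2.87575861e-01  1.54785180e+00
 -2.10889404e-05 -1.44401263e+00]
[[-1.     0.011 -0.   ]
 [ 0.011  1.     0.001]
 [ 0.     0.001 -1.   ]]
scene gr [ 0.57657712 -0.11283876  0.24974597]
scene gl [0.61693599 0.0550566  0.26547876]Traceback (most recent call last):
  File "<stdin>", line 8, in <module>
    u, s, vh = gufunc(a, signature=signature)
               ~~~~~~^^^^^^^^^^^^^^^^^^^^^^^^
    raise LinAlgError("SVD did not converge")
numpy.linalg.LinAlgError: SVD did not converge
```

Call:
play_rows(steps=[{"claw": 0,"dp": [-0.0262,0.0279,0],"angular": [0,0,0]},{"claw": 0,"dp": [-0.0262,0.0279,0],"angular": [0,0,0]},{"claw": 0,"dp": [-0.0262,0.0279,0],"angular": [0,0,0]},{"claw": 0,"dp": [-0.0262,0.0279,0],"angular": [0,0,0]},{"claw": 0,"dp": [-0.0262,0.0279,0],"angular": [0,0,0]},{"claw": 0,"dp": [-0.0262,0.0279,0],"angular": [0,0,0]},{"claw": 0,"dp": [-0.0262,0.0279,0],"angular": [0,0,0]},{"claw": 0,"dp": [-0.0262,0.0279,0],"angular": [0,0,0]}])

```text
clock: 2.77
tcp_pos: [0.3595, -0.3349, 0.3318]
orientation: [-0.0, 0.008, 1.0, 0.0]
wrist_force: [1.2, -1.1, 0.9]
finger_gap: 0.0852
```

Call:
play_rows(steps=[{"claw": 0,"dp": [-0.0262,0.0279,0],"angular": [0,0,0]},{"claw": 0,"dp": [-0.0262,0.0279,0],"angular": [0,0,0]},{"claw": 0,"dp": [-0.0262,0.0279,0],"angular": [0,0,0]},{"claw": 0,"dp": [-0.0262,0.0279,0],"angular": [0,0,0]},{"claw": 0,"dp": [-0.0262,0.0279,0],"angular": [0,0,0]},{"claw": 0,"dp": [-0.0262,0.0279,0],"angular": [0,0,0]},{"claw": 0,"dp": [-0.0262,0.0279,0],"angular": [0,0,0]},{"claw": 0,"dp": [-0.0262,0.0279,0],"angular": [0,0,0]}])

```text
clock: 3.43
tcp_pos: [0.5728, -0.1151, 0.3317]
orientation: [-0.0, 0.008, 1.0, 0.0]
wrist_force: [1.7, -0.6, 0.7]
finger_gap: 0.0851
```

```bash
cat >> h.py <<'E'
from scipy.spatial.transform import Rotation as Ro
def wrist(name):
    s=env.get_state(); p,d=env.read_camera("wrist"); cv2.imwrite(f"pics/{name}.png",p[:,:,::-1])
    T=np.eye(4); T[:3,:3]=Ro.from_quat(s['orientation'],scalar_first=True).as_matrix(); T[:3,3]=s['tcp_pos']
    return s,p,d,cloud("wrist",d,T@env.calibration("wrist")["hand_eye"])
E
python3 - <<'E'
from h import *
s,p,d,W=wrist("w1"); print(s['tcp_pos'],s['orientation']); np.savez("pics/w1.npz",W=W)
w=W.reshape(-1,3); w=w[~np.isnan(w[:,0])]
for z in(.275,.265,.255,.245):
    g=w[(abs(w[:,2]-z)<.005)&(abs(w[:,1]+.117)<.045)&(w[:,0]>.5)&(w[:,0]<.66)]
    if len(g): print(z,len(g),g.min(0),g.max(0))
S=cloud("scene",np.load("pics/scene1.npz")['d'])
for nm,(u0,v0,u1,v1) in dict(R=(228,258,272,285),L=(305,275,345,297)).items():
    q=S[v0:v1,u0:u1].reshape(-1,3);q=q[~np.isnan(q[:,0])]; c=q.mean(0); n=np.linalg.svd(q-c,full_matrices=False)[2][2]; n*=np.sign(n[0]); print(nm,c,n,np.std((q-c)@n),'a',np.arctan2(n[0],n[2]))
E
```

```text
[ 0.57283831 -0.11512692  0.33169637] [-3.31395341e-04  8.12284744e-03  9.99966954e-01  1.36198045e-05]
0.265 1228 [ 0.55559623 -0.13108429  0.26012372] [ 0.57042931 -0.10137492  0.2688669 ]
0.255 166 [ 0.55634943 -0.13037365  0.25022773] [ 0.5752707  -0.10207317  0.25999179]
0.245 110 [ 0.57484263 -0.13037759  0.24006597] [ 0.58132469 -0.10287196  0.24987754]
R [ 0.62058334 -0.11104409  0.17873506] [ 0.8754815  -0.02234637  0.48273469] 0.0017880349814500163 a 1.066883981965019
L [0.63999568 0.0586929  0.18308314] [ 0.95832924 -0.02279463  0.2847551 ] 0.0015747448688296752 a 1.2819681785344395
```

View pics/w1.png

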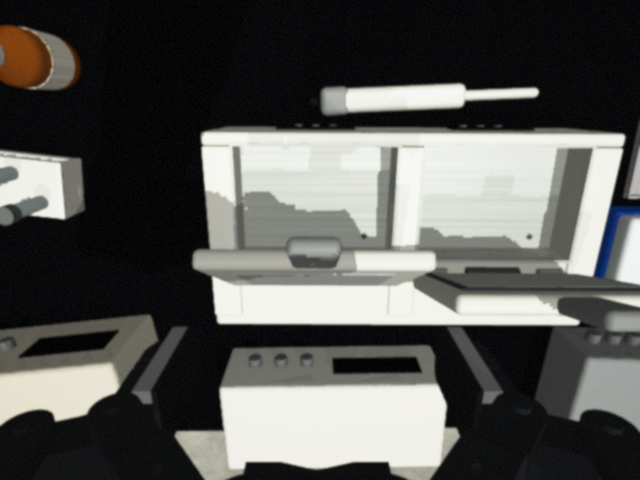

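The wrist view shows the right grip's end at (314,250), centred between the jaws, with nothing in the way below. I'll descend and pinch it.

Call:
play_rows(steps=[{"claw": 0,"dp": [0.0007,-0.0001,0.0119],"angular": [0,0,0]},{"claw": 0,"dp": [0.0007,-0.0001,0.0119],"angular": [0,0,0]},{"claw": 0,"dp": [0.0007,-0.0001,0.0119],"angular": [0,0,0]},{"claw": 0,"dp": [0.0007,-0.0001,0.0119],"angular": [0,0,0]},{"claw": 0,"dp": [0.0007,-0.0001,0.0119],"angular": [0,0,0]},{"claw": 0,"dp": [0.0007,-0.0001,0.0119],"angular": [0,0,0]},{"claw": 0,"dp": [0.0007,-0.0001,0.0119],"angular": [0,0,0]},{"claw": 0,"dp": [0.0007,-0.0001,0.0119],"angular": [0,0,0]}])

```text
clock: 4.15
tcp_pos: [0.566, -0.1175, 0.2358]
orientation: [-0.001, 0.008, 1.0, 0.0]
wrist_force: [0.7, -0.0, -0.4]
finger_gap: 0.0856
```

Call:
play_rows(steps=[{"claw": 255,"dp": [0,0,0],"angular": [0,0,0]},{"claw": 255,"dp": [0,0,0],"angular": [0,0,0]},{"claw": 255,"dp": [0,0,0],"angular": [0,0,0]},{"claw": 255,"dp": [0,0,0],"angular": [0,0,0]},{"claw": 255,"dp": [0,0,0],"angular": [0,0,0]},{"claw": 255,"dp": [0,0,0],"angular": [0,0,0]},{"claw": 255,"dp": [0,0,0],"angular": [0,0,0]},{"claw": 255,"dp": [0,0,0],"angular": [0,0,0]}], force=30)

```text
clock: 4.82
tcp_pos: [0.5667, -0.1169, 0.2379]
orientation: [0.001, 0.008, 1.0, 0.0]
wrist_force: [-0.4, 5.4, 5.9]
finger_gap: 0.0293
```

```bash
python3 - <<'E'
import numpy as np
def G(a,r=.168): return np.array([r*np.cos(a)-.007*np.sin(a), r*np.sin(a)+.007*np.cos(a)])
A=[1.07,.95,.83,.71,.62,.56,.50,.44,.38,.32,.26,.20,.12,.06,0]
for a,b in zip(A,A[1:]):
    d=G(b)-G(a); print(a,b,"per row x %.2f z %.2f mm"%tuple(np.array([d[0],-d[1]])/8*1000), 'abs front %.1f tcpz %.1f'%(G(b)[0]*1e3,G(b)[1]*1e3+86))
E
```

```text
1.07 0.95 per row x 2.19 z 1.25 mm abs front 92.0 tcpz 226.7
0.95 0.83 per row x 2.02 z 1.50 mm abs front 108.2 tcpz 214.7
0.83 0.71 per row x 1.83 z 1.73 mm abs front 122.8 tcpz 200.8
0.71 0.62 per row x 1.23 z 1.44 mm abs front 132.7 tcpz 189.3
0.62 0.56 per row x 0.74 z 1.02 mm abs front 138.6 tcpz 181.2
0.56 0.5 per row x 0.68 z 1.06 mm abs front 144.1 tcpz 172.7
0.5 0.44 per row x 0.62 z 1.10 mm abs front 149.0 tcpz 163.9
0.44 0.38 per row x 0.55 z 1.13 mm abs front 153.4 tcpz 154.8
0.38 0.32 per row x 0.48 z 1.17 mm abs front 157.3 tcpz 145.5
0.32 0.26 per row x 0.41 z 1.19 mm abs front 160.6 tcpz 136.0
0.26 0.2 per row x 0.34 z 1.21 mm abs front 163.3 tcpz 126.2
0.2 0.12 per row x 0.34 z 1.65 mm abs front 166.0 tcpz 113.1
0.12 0.06 per row x 0.17 z 1.25 mm abs front 167.3 tcpz 103.1
0.06 0 per row x 0.09 z 1.26 mm abs front 168.0 tcpz 93.0
```

Call:
play_rows(steps=[{"claw": 255,"dp": [0.0023,0,0.0012],"angular": [0,0,0]},{"claw": 255,"dp": [0.0022,0,0.0012],"angular": [0,0,0]},{"claw": 255,"dp": [0.0022,0,0.0012],"angular": [0,0,0]},{"claw": 255,"dp": [0.0022,0,0.0012],"angular": [0,0,0]},{"claw": 255,"dp": [0.0022,0,0.0013],"angular": [0,0,0]},{"claw": 255,"dp": [0.0022,0,0.0013],"angular": [0,0,0]},{"claw": 255,"dp": [0.0021,0,0.0013],"angular": [0,0,0]},{"claw": 255,"dp": [0.0021,0,0.0013],"angular": [0,0,0]}])

```text
clock: 5.48
tcp_pos: [0.5499, -0.1166, 0.2281]
orientation: [0.002, 0.008, 1.0, 0.0]
wrist_force: [-0.2, 6.4, 4.2]
finger_gap: 0.0297
```

Call:
play_rows(steps=[{"claw": 255,"dp": [0.0021,0,0.0014],"angular": [0,0,0]},{"claw": 255,"dp": [0.0021,0,0.0014],"angular": [0,0,0]},{"claw": 255,"dp": [0.002,0,0.0015],"angular": [0,0,0]},{"claw": 255,"dp": [0.002,0,0.0015],"angular": [0,0,0]},{"claw": 255,"dp": [0.002,0,0.0015],"angular": [0,0,0]},{"claw": 255,"dp": [0.002,0,0.0015],"angular": [0,0,0]},{"claw": 255,"dp": [0.002,0,0.0016],"angular": [0,0,0]},{"claw": 255,"dp": [0.002,0,0.0016],"angular": [0,0,0]}])

```text
clock: 6.15
tcp_pos: [0.5335, -0.1162, 0.2158]
orientation: [0.001, 0.008, 1.0, 0.001]
wrist_force: [0.4, 6.2, 3.6]
finger_gap: 0.0295
```

Forces are steady (about 4 N), so the lid is swinging freely. I'll continue to 0.62, then take finer steps.

Call:
play_rows(steps=[{"claw": 255,"dp": [0.0019,0,0.0017],"angular": [0,0,0]},{"claw": 255,"dp": [0.0019,0,0.0017],"angular": [0,0,0]},{"claw": 255,"dp": [0.0018,0,0.0017],"angular": [0,0,0]},{"claw": 255,"dp": [0.0018,0,0.0017],"angular": [0,0,0]},{"claw": 255,"dp": [0.0018,0,0.0017],"angular": [0,0,0]},{"claw": 255,"dp": [0.0018,0,0.0018],"angular": [0,0,0]},{"claw": 255,"dp": [0.0018,0,0.0018],"angular": [0,0,0]},{"claw": 255,"dp": [0.0018,0,0.0018],"angular": [0,0,0]}])

```text
clock: 6.82
tcp_pos: [0.5186, -0.1159, 0.2017]
orientation: [0.001, 0.008, 1.0, 0.001]
wrist_force: [0.5, 6.9, 4.1]
finger_gap: 0.0293
```

Call:
play_rows(steps=[{"claw": 255,"dp": [0.0012,0,0.0014],"angular": [0,0,0]},{"claw": 255,"dp": [0.0012,0,0.0014],"angular": [0,0,0]},{"claw": 255,"dp": [0.0012,0,0.0014],"angular": [0,0,0]},{"claw": 255,"dp": [0.0012,0,0.0014],"angular": [0,0,0]},{"claw": 255,"dp": [0.0012,0,0.0014],"angular": [0,0,0]},{"claw": 255,"dp": [0.0012,0,0.0015],"angular": [0,0,0]},{"claw": 255,"dp": [0.0012,0,0.0015],"angular": [0,0,0]},{"claw": 255,"dp": [0.0012,0,0.0015],"angular": [0,0,0]}])

```text
clock: 7.48
tcp_pos: [0.5088, -0.1157, 0.19]
orientation: [0.001, 0.008, 1.0, 0.001]
wrist_force: [-1.6, 6.1, 3.3]
finger_gap: 0.0293
```

Call:
play_rows(steps=[{"claw": 255,"dp": [0.0007,0,0.001],"angular": [0,0,0]},{"claw": 255,"dp": [0.0007,0,0.001],"angular": [0,0,0]},{"claw": 255,"dp": [0.0007,0,0.001],"angular": [0,0,0]},{"claw": 255,"dp": [0.0007,0,0.001],"angular": [0,0,0]},{"claw": 255,"dp": [0.0007,0,0.001],"angular": [0,0,0]},{"claw": 255,"dp": [0.0007,0,0.001],"angular": [0,0,0]},{"claw": 255,"dp": [0.0007,0,0.001],"angular": [0,0,0]},{"claw": 255,"dp": [0.0007,0,0.001],"angular": [0,0,0]}])

```text
clock: 8.15
tcp_pos: [0.5028, -0.1156, 0.1819]
orientation: [0.0, 0.008, 1.0, 0.001]
wrist_force: [-0.7, 6.4, 4.7]
finger_gap: 0.0295
```

Call:
play_rows(steps=[{"claw": 255,"dp": [0.0007,0,0.0011],"angular": [0,0,0]},{"claw": 255,"dp": [0.0007,0,0.0011],"angular": [0,0,0]},{"claw": 255,"dp": [0.0007,0,0.0011],"angular": [0,0,0]},{"claw": 255,"dp": [0.0007,0,0.0011],"angular": [0,0,0]},{"claw": 255,"dp": [0.0006,0,0.0011],"angular": [0,0,0]},{"claw": 255,"dp": [0.0007,0,0.0011],"angular": [0,0,0]},{"claw": 255,"dp": [0.0006,0,0.0011],"angular": [0,0,0]},{"claw": 255,"dp": [0.0007,0,0.0011],"angular": [0,0,0]}])

```text
clock: 8.82
tcp_pos: [0.4972, -0.1155, 0.173]
orientation: [0.0, 0.008, 1.0, 0.001]
wrist_force: [-1.0, 5.4, 3.6]
finger_gap: 0.0292
```

Call:
play_rows(steps=[{"claw": 255,"dp": [0.0006,0,0.0011],"angular": [0,0,0]},{"claw": 255,"dp": [0.0006,0,0.0011],"angular": [0,0,0]},{"claw": 255,"dp": [0.0006,0,0.0011],"angular": [0,0,0]},{"claw": 255,"dp": [0.0006,0,0.0011],"angular": [0,0,0]},{"claw": 255,"dp": [0.0006,0,0.0011],"angular": [0,0,0]},{"claw": 255,"dp": [0.0006,0,0.0011],"angular": [0,0,0]},{"claw": 255,"dp": [0.0006,0,0.0011],"angular": [0,0,0]},{"claw": 255,"dp": [0.0006,0,0.0011],"angular": [0,0,0]}])

```text
clock: 9.48
tcp_pos: [0.4922, -0.1153, 0.1641]
orientation: [-0.0, 0.008, 1.0, 0.001]
wrist_force: [-1.6, 6.7, 4.6]
finger_gap: 0.0293
```

Call:
play_rows(steps=[{"claw": 255,"dp": [0.0006,0,0.0011],"angular": [0,0,0]},{"claw": 255,"dp": [0.0006,0,0.0011],"angular": [0,0,0]},{"claw": 255,"dp": [0.0006,0,0.0011],"angular": [0,0,0]},{"claw": 255,"dp": [0.0005,0,0.0011],"angular": [0,0,0]},{"claw": 255,"dp": [0.0005,0,0.0011],"angular": [0,0,0]},{"claw": 255,"dp": [0.0005,0,0.0012],"angular": [0,0,0]},{"claw": 255,"dp": [0.0005,0,0.0012],"angular": [0,0,0]},{"claw": 255,"dp": [0.0005,0,0.0012],"angular": [0,0,0]}])

```text
clock: 10.15
tcp_pos: [0.4878, -0.1153, 0.1549]
orientation: [-0.0, 0.008, 1.0, 0.001]
wrist_force: [-2.3, 5.4, 3.9]
finger_gap: 0.0293
```

Call:
play_rows(steps=[{"claw": 255,"dp": [0.0005,0,0.0012],"angular": [0,0,0]},{"claw": 255,"dp": [0.0005,0,0.0012],"angular": [0,0,0]},{"claw": 255,"dp": [0.0005,0,0.0012],"angular": [0,0,0]},{"claw": 255,"dp": [0.0005,0,0.0012],"angular": [0,0,0]},{"claw": 255,"dp": [0.0005,0,0.0012],"angular": [0,0,0]},{"claw": 255,"dp": [0.0005,0,0.0012],"angular": [0,0,0]},{"claw": 255,"dp": [0.0004,0,0.0012],"angular": [0,0,0]},{"claw": 255,"dp": [0.0004,0,0.0012],"angular": [0,0,0]}])

```text
clock: 10.82
tcp_pos: [0.4839, -0.1152, 0.1452]
orientation: [-0.0, 0.008, 1.0, 0.001]
wrist_force: [-2.7, 6.3, 4.1]
finger_gap: 0.0296
```

Call:
play_rows(steps=[{"claw": 255,"dp": [0.0004,0,0.0012],"angular": [0,0,0]},{"claw": 255,"dp": [0.0004,0,0.0012],"angular": [0,0,0]},{"claw": 255,"dp": [0.0004,0,0.0012],"angular": [0,0,0]},{"claw": 255,"dp": [0.0004,0,0.0012],"angular": [0,0,0]},{"claw": 255,"dp": [0.0004,0,0.0012],"angular": [0,0,0]},{"claw": 255,"dp": [0.0004,0,0.0012],"angular": [0,0,0]},{"claw": 255,"dp": [0.0004,0,0.0012],"angular": [0,0,0]},{"claw": 255,"dp": [0.0004,0,0.0012],"angular": [0,0,0]}])

```text
clock: 11.48
tcp_pos: [0.4806, -0.1151, 0.1355]
orientation: [-0.0, 0.008, 1.0, 0.001]
wrist_force: [-3.3, 6.0, 3.5]
finger_gap: 0.0294
```

Call:
play_rows(steps=[{"claw": 255,"dp": [0.0003,0,0.0012],"angular": [0,0,0]},{"claw": 255,"dp": [0.0003,0,0.0012],"angular": [0,0,0]},{"claw": 255,"dp": [0.0003,0,0.0012],"angular": [0,0,0]},{"claw": 255,"dp": [0.0003,0,0.0012],"angular": [0,0,0]},{"claw": 255,"dp": [0.0003,0,0.0012],"angular": [0,0,0]},{"claw": 255,"dp": [0.0003,0,0.0012],"angular": [0,0,0]},{"claw": 255,"dp": [0.0003,0,0.0012],"angular": [0,0,0]},{"claw": 255,"dp": [0.0003,0,0.0012],"angular": [0,0,0]}])

```text
clock: 12.15
tcp_pos: [0.478, -0.1151, 0.1258]
orientation: [-0.001, 0.008, 1.0, 0.001]
wrist_force: [-3.4, 6.4, 3.8]
finger_gap: 0.0294
```

Call:
play_rows(steps=[{"claw": 255,"dp": [0.0003,0,0.0012],"angular": [0,0,0]},{"claw": 255,"dp": [0.0003,0,0.0012],"angular": [0,0,0]},{"claw": 255,"dp": [0.0003,0,0.0012],"angular": [0,0,0]},{"claw": 255,"dp": [0.0003,0,0.0012],"angular": [0,0,0]},{"claw": 255,"dp": [0.0002,0,0.0012],"angular": [0,0,0]},{"claw": 255,"dp": [0.0002,0,0.0012],"angular": [0,0,0]},{"claw": 255,"dp": [0.0002,0,0.0012],"angular": [0,0,0]},{"claw": 255,"dp": [0.0002,0,0.0012],"angular": [0,0,0]}])

```text
clock: 12.82
tcp_pos: [0.476, -0.115, 0.1162]
orientation: [-0.001, 0.008, 1.0, 0.001]
wrist_force: [-3.2, 5.6, 2.5]
finger_gap: 0.0294
```

```bash
python3 - <<'E'
import numpy as np
# circle fit of TCP path -> hinge x, z
P=np.array([[.5499,.2281],[.5335,.2158],[.5186,.2017],[.5088,.19],[.5028,.1819],[.4972,.173],[.4922,.1641],[.4878,.1549],[.4839,.1452],[.4806,.1355]])
A=np.c_[2*P,np.ones(len(P))]; s=np.linalg.lstsq(A,(P**2).sum(1),rcond=None)[0]; print(s[:2],np.sqrt(s[2]+s[0]**2+s[1]**2))
def G(a,r=.168): return np.array([r*np.cos(a)-.007*np.sin(a), r*np.sin(a)+.007*np.cos(a)])
A=np.linspace(.14,1.76,10)
for a,b in zip(A,A[1:]):
    print("%.2f %.2f"%(a,b))
    m=(a+b)/2
    for u,v in((a,m),(m,b)):
        d=G(v)-G(u); print("   4 rows x %.2f z %.2f mm"%tuple(np.array([d[0],-d[1]])/4*1000))
E
```

```text
[0.64295575 0.08621136] 0.16966639123566396
0.14 0.32
   4 rows x -0.85 z -3.69 mm
   4 rows x -1.18 z -3.59 mm
0.32 0.50
   4 rows x -1.50 z -3.47 mm
   4 rows x -1.80 z -3.33 mm
0.50 0.68
   4 rows x -2.09 z -3.15 mm
   4 rows x -2.37 z -2.95 mm
0.68 0.86
   4 rows x -2.62 z -2.72 mm
   4 rows x -2.86 z -2.48 mm
0.86 1.04
   4 rows x -3.07 z -2.21 mm
   4 rows x -3.26 z -1.93 mm
1.04 1.22
   4 rows x -3.42 z -1.63 mm
   4 rows x -3.55 z -1.31 mm
1.22 1.40
   4 rows x -3.65 z -0.99 mm
   4 rows x -3.72 z -0.66 mm
1.40 1.58
   4 rows x -3.77 z -0.32 mm
   4 rows x -3.78 z 0.02 mm
1.58 1.76
   4 rows x -3.76 z 0.36 mm
   4 rows x -3.72 z 0.70 mm
```

The right lid swings freely down to about 0.13, so it isn't the one that binds. I'll open it wide.

Call:
play_rows(steps=[{"claw": 255,"dp": [-0.0009,0,-0.0037],"angular": [0,0,0]},{"claw": 255,"dp": [-0.0021,0,-0.0073],"angular": [0,0,0]},{"claw": 255,"dp": [-0.0024,0,-0.0072],"angular": [0,0,0]},{"claw": 255,"dp": [-0.003,0,-0.0069],"angular": [0,0,0]},{"claw": 255,"dp": [-0.0036,0,-0.0067],"angular": [0,0,0]},{"claw": 255,"dp": [-0.0042,0,-0.0063],"angular": [0,0,0]},{"claw": 255,"dp": [-0.0047,0,-0.0059],"angular": [0,0,0]},{"claw": 255,"dp": [-0.0052,0,-0.0054],"angular": [0,0,0]}])

```text
clock: 13.48
tcp_pos: [0.496, -0.1153, 0.1647]
orientation: [-0.008, 0.009, 1.0, 0.001]
wrist_force: [-20.9, 3.9, 5.7]
finger_gap: 0.0294
```

Call:
play_rows(steps=[{"claw": 255,"dp": [-0.0057,0,-0.005],"angular": [0,0,0]},{"claw": 255,"dp": [-0.0061,0,-0.0044],"angular": [0,0,0]},{"claw": 255,"dp": [-0.0065,0,-0.0039],"angular": [0,0,0]},{"claw": 255,"dp": [-0.0068,0,-0.0033],"angular": [0,0,0]},{"claw": 255,"dp": [-0.0071,0,-0.0026],"angular": [0,0,0]},{"claw": 255,"dp": [-0.0073,0,-0.002],"angular": [0,0,0]},{"claw": 255,"dp": [-0.0074,0,-0.0013],"angular": [0,0,0]},{"claw": 255,"dp": [0,0,0],"angular": [0,0,0]}])

```text
clock: 14.15
tcp_pos: [0.5326, -0.1161, 0.1902]
orientation: [-0.017, 0.009, 1.0, -0.001]
wrist_force: [-56.1, 2.7, 43.1]
finger_gap: 0.0293
```

I sequenced those rows wrongly, so the commanded path cut inside the arc. I'll back the command out radially and check the force.

Call:
play_rows(steps=[{"claw": 255,"dp": [0.002,0,-0.0007],"angular": [0,0,0]},{"claw": 255,"dp": [0.002,0,-0.0007],"angular": [0,0,0]},{"claw": 255,"dp": [0.002,0,-0.0007],"angular": [0,0,0]},{"claw": 255,"dp": [0.002,0,-0.0007],"angular": [0,0,0]},{"claw": 255,"dp": [0.002,0,-0.0007],"angular": [0,0,0]},{"claw": 255,"dp": [0.002,0,-0.0007],"angular": [0,0,0]},{"claw": 255,"dp": [0,0,0],"angular": [0,0,0]},{"claw": 255,"dp": [0,0,0],"angular": [0,0,0]}])

```text
clock: 14.82
tcp_pos: [0.5332, -0.1162, 0.1918]
orientation: [-0.005, 0.009, 1.0, 0.001]
wrist_force: [-10.4, 5.5, 2.6]
finger_gap: 0.0294
```

```bash
python3 - <<'E'
from h import *
s,p,d,W=wrist("w2"); print(s['tcp_pos'],s['orientation'],s['wrist_force'],s['ft_torque'])
p,d=env.read_camera("scene"); cv2.imwrite("pics/s2.png",cv2.resize(p[200:360,180:400,::-1],None,fx=2.5,fy=2.5))
W=cloud("scene",d); w=W.reshape(-1,3); w=w[~np.isnan(w[:,0])]
# lid right top surface
for y in(-.175,-.16,-.06,-.05):
    q=w[(abs(w[:,1]-y)<.006)&(w[:,0]>.53)&(w[:,0]<.625)&(w[:,2]>.125)&(w[:,2]<.26)]
    if len(q)>10:
        f=np.polyfit(q[:,0],q[:,2],1); print(y,len(q),'angle',np.arctan(-f[0]))
E
```

```text
[ 0.53321832 -0.11618135  0.19184741] [-4.83749454e-03  8.59574210e-03  9.99951154e-01  6.33213428e-04] [-10.35395062   5.48126795   2.64730671] [ 0.82081046  2.79796805 -0.24733643]
-0.175 222 angle 0.6908727825641552
-0.16 265 angle 0.872839482763058
-0.06 221 angle 0.7330612172548677
-0.05 221 angle 0.688864705563407
```

View pics/s2.png

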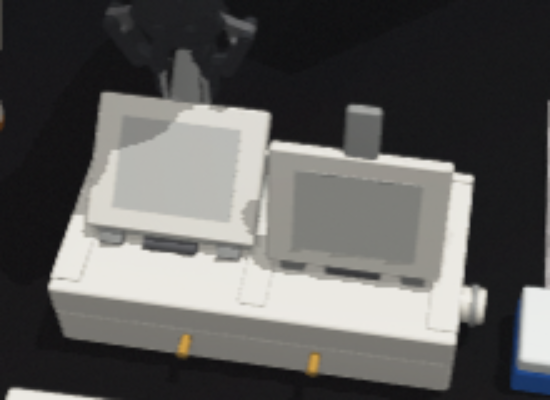

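The scene crop shows the right lid intact at about 0.72 rad, with the fingers held further down the tab than planned. I'll unload, open, and re-grip nearer the tab's end.

Call:
play_rows(steps=[{"claw": 255,"dp": [0.0025,0,-0.001],"angular": [0,0,0]},{"claw": 80,"dp": [0,0,0],"angular": [0,0,0]},{"claw": 80,"dp": [0,0,0],"angular": [0,0,0]},{"claw": 80,"dp": [0.001,0,-0.0003],"angular": [0,0,0]},{"claw": 80,"dp": [0.004,0,-0.003],"angular": [0,0,0]},{"claw": 80,"dp": [0.004,0,-0.003],"angular": [0,0,0]},{"claw": 80,"dp": [0.004,0,-0.003],"angular": [0,0,0]},{"claw": 80,"dp": [0,0,0],"angular": [0,0,0]}])

```text
clock: 15.58
tcp_pos: [0.5221, -0.1171, 0.204]
orientation: [0.001, 0.008, 1.0, -0.0]
wrist_force: [-0.1, 0.4, -0.1]
finger_gap: 0.0586
```

```bash
cat > plan.py <<'E'
import numpy as np,sys
x,z,hx,b,n=map(float,sys.argv[1:6]); hz=.105; r=np.hypot(hx-x,z+.019-hz)  # actual TCP x,z, hinge x, end angle change
t=np.arctan2(z+.019-hz,hx-x); T=np.linspace(t,t+b,int(n)+1)
P=np.c_[r*np.cos(T),-r*np.sin(T)]; print("r %.4f lid a %.3f -> %.3f"%(r,t-.042,t+b-.042))
for d in np.diff(P,axis=0)*1e3: print("%.1f %.1f"%tuple(d))
E
python3 - <<'E'
from h import *
s=env.get_state(); print(s['tcp_pos'],s['wrist_force'],s['ft_torque'],s['finger_gap'])
E
```

```text
[ 0.52209067 -0.11709674  0.20398311] [-0.10929099  0.4315336  -0.07483216] [-0.01416886  0.01007461 -0.00225893] 0.05860548626706009
```

Call:
play_rows(steps=[{"claw": 255,"dp": [0,0,0],"angular": [0,0,0]},{"claw": 255,"dp": [0,0,0],"angular": [0,0,0]},{"claw": 255,"dp": [0,0,0],"angular": [0,0,0]},{"claw": 255,"dp": [0,0,0],"angular": [0,0,0]},{"claw": 255,"dp": [0,0,0],"angular": [0,0,0]},{"claw": 255,"dp": [0,0,0],"angular": [0,0,0]},{"claw": 255,"dp": [0,0,0],"angular": [0,0,0]},{"claw": 255,"dp": [0,0,0],"angular": [0,0,0]}])

```text
clock: 16.25
tcp_pos: [0.5221, -0.116, 0.2028]
orientation: [-0.0, 0.008, 1.0, 0.001]
wrist_force: [-2.8, 4.7, 3.3]
finger_gap: 0.0294
```

```bash
python3 plan.py .5222 .2042 .643 0.96 24
```

```text
r 0.1690 lid a 0.733 -> 1.693
-4.8 -4.7
-5.0 -4.5
-5.2 -4.3
-5.4 -4.1
-5.5 -3.9
-5.7 -3.7
-5.8 -3.5
-5.9 -3.2
-6.1 -3.0
-6.2 -2.7
-6.3 -2.5
-6.4 -2.2
-6.5 -2.0
-6.5 -1.7
-6.6 -1.5
-6.7 -1.2
-6.7 -0.9
-6.7 -0.6
-6.7 -0.4
-6.8 -0.1
-6.8 0.2
-6.7 0.4
-6.7 0.7
-6.7 1.0
```

Call:
play_rows(steps=[{"claw": 255,"dp": [-0.0048,0,-0.0047],"angular": [0,0,0]},{"claw": 255,"dp": [-0.005,0,-0.0045],"angular": [0,0,0]},{"claw": 255,"dp": [-0.0052,0,-0.0043],"angular": [0,0,0]},{"claw": 255,"dp": [-0.0054,0,-0.0041],"angular": [0,0,0]},{"claw": 255,"dp": [-0.0055,0,-0.0039],"angular": [0,0,0]},{"claw": 255,"dp": [-0.0057,0,-0.0037],"angular": [0,0,0]},{"claw": 255,"dp": [-0.0058,0,-0.0035],"angular": [0,0,0]},{"claw": 255,"dp": [-0.0059,0,-0.0032],"angular": [0,0,0]}])

```text
clock: 16.92
tcp_pos: [0.5646, -0.1168, 0.2339]
orientation: [-0.002, 0.008, 1.0, 0.001]
wrist_force: [-4.2, 4.5, -1.6]
finger_gap: 0.0291
```

Forces are low now. I'll finish opening the right lid to about 1.69 and release.

Call:
play_rows(steps=[{"claw": 255,"dp": [-0.0061,0,-0.003],"angular": [0,0,0]},{"claw": 255,"dp": [-0.0062,0,-0.0027],"angular": [0,0,0]},{"claw": 255,"dp": [-0.0063,0,-0.0025],"angular": [0,0,0]},{"claw": 255,"dp": [-0.0064,0,-0.0022],"angular": [0,0,0]},{"claw": 255,"dp": [-0.0065,0,-0.002],"angular": [0,0,0]},{"claw": 255,"dp": [-0.0065,0,-0.0017],"angular": [0,0,0]},{"claw": 255,"dp": [-0.0066,0,-0.0015],"angular": [0,0,0]},{"claw": 255,"dp": [-0.0067,0,-0.0012],"angular": [0,0,0]}])

```text
clock: 17.58
tcp_pos: [0.6163, -0.1179, 0.251]
orientation: [-0.002, 0.008, 1.0, 0.0]
wrist_force: [-3.9, 4.0, -1.0]
finger_gap: 0.0297
```

Call:
play_rows(steps=[{"claw": 255,"dp": [-0.0067,0,-0.0009],"angular": [0,0,0]},{"claw": 255,"dp": [-0.0067,0,-0.0006],"angular": [0,0,0]},{"claw": 255,"dp": [-0.0067,0,-0.0004],"angular": [0,0,0]},{"claw": 255,"dp": [-0.0068,0,-0.0001],"angular": [0,0,0]},{"claw": 255,"dp": [-0.0068,0,0.0002],"angular": [0,0,0]},{"claw": 255,"dp": [-0.0067,0,0.0004],"angular": [0,0,0]},{"claw": 255,"dp": [-0.0067,0,0.0007],"angular": [0,0,0]},{"claw": 255,"dp": [-0.003,0,0.0005],"angular": [0,0,0]}])

```text
clock: 18.25
tcp_pos: [0.668, -0.119, 0.2515]
orientation: [-0.0, 0.008, 1.0, 0.0]
wrist_force: [-3.4, 3.4, 1.8]
finger_gap: 0.0295
```

Call:
play_rows(steps=[{"claw": 0,"dp": [0,0,0],"angular": [0,0,0]},{"claw": 0,"dp": [0,0,0],"angular": [0,0,0]},{"claw": 0,"dp": [0,0,0],"angular": [0,0,0]},{"claw": 0,"dp": [0,0,-0.005],"angular": [0,0,0]},{"claw": 0,"dp": [0,0,-0.015],"angular": [0,0,0]},{"claw": 0,"dp": [0,0,-0.02],"angular": [0,0,0]},{"claw": 0,"dp": [0,0,-0.02],"angular": [0,0,0]},{"claw": 0,"dp": [0,0,-0.02],"angular": [0,0,0]}])

```text
clock: 18.92
tcp_pos: [0.667, -0.1196, 0.3334]
orientation: [0.001, 0.008, 1.0, -0.0]
wrist_force: [0.3, 0.6, -0.2]
finger_gap: 0.0854
```

Call:
play_rows(steps=[{"claw": 0,"dp": [0.0082,0.0215,0],"angular": [0,0,0]},{"claw": 0,"dp": [0.0082,0.0215,0],"angular": [0,0,0]},{"claw": 0,"dp": [0.0082,0.0215,0],"angular": [0,0,0]},{"claw": 0,"dp": [0.0082,0.0215,0],"angular": [0,0,0]},{"claw": 0,"dp": [0.0082,0.0215,0],"angular": [0,0,0]},{"claw": 0,"dp": [0.0082,0.0215,0],"angular": [0,0,0]},{"claw": 0,"dp": [0.0082,0.0215,0],"angular": [0,0,0]},{"claw": 0,"dp": [0.0082,0.0215,0],"angular": [0,0,0]}])

```text
clock: 19.58
tcp_pos: [0.604, 0.0544, 0.3326]
orientation: [0.001, 0.009, 1.0, -0.0]
wrist_force: [-0.3, 0.3, 0.4]
finger_gap: 0.0855
```

```bash
python3 - <<'E'
from h import *
s,p,d,W=wrist("w3"); print(s['tcp_pos'],s['orientation'])
w=W.reshape(-1,3); w=w[~np.isnan(w[:,0])]
for z in(.285,.275,.265):
    g=w[(abs(w[:,2]-z)<.005)&(abs(w[:,1]-.053)<.045)&(w[:,0]>.5)&(w[:,0]<.66)]
    if len(g): print(z,len(g),g.min(0),g.max(0))
g=w[(abs(w[:,2]-.265)<.03)&(abs(w[:,1]+.117)<.045)&(w[:,0]>.6)&(w[:,0]<.75)]; 
if len(g): print('right',len(g),g.min(0),g.max(0))
E
echo down; python3 plan.py .6045 .249 .6462 -.48 24
```

```text
[0.60404963 0.05443498 0.33259598] [ 8.77056794e-04  8.50743994e-03  9.99963407e-01 -1.99512749e-04]
0.285 384 [0.5973742  0.03931441 0.28000569] [0.60532296 0.06619516 0.28206671]
0.275 930 [0.59481146 0.03798295 0.27053955] [0.60721088 0.06751724 0.27999655]
0.265 54 [0.59715824 0.03987915 0.26027334] [0.60088401 0.06632686 0.2684811 ]
right 4568 [ 0.64647092 -0.15318662  0.23500101] [ 0.66263807 -0.0720404   0.28678344]
down
r 0.1682 lid a 1.278 -> 0.798
3.3 0.9
3.2 0.9
3.2 1.0
3.2 1.1
3.2 1.1
3.1 1.2
3.1 1.2
3.1 1.3
3.1 1.4
3.0 1.4
3.0 1.5
3.0 1.6
3.0 1.6
2.9 1.7
2.9 1.7
2.9 1.8
2.8 1.8
2.8 1.9
2.7 2.0
2.7 2.0
2.7 2.1
2.6 2.1
2.6 2.2
2.5 2.2
```

Call:
play_rows(steps=[{"claw": 0,"dp": [0,-0.0002,0.0104],"angular": [0,0,0]},{"claw": 0,"dp": [0,-0.0002,0.0104],"angular": [0,0,0]},{"claw": 0,"dp": [0,-0.0002,0.0104],"angular": [0,0,0]},{"claw": 0,"dp": [0,-0.0002,0.0104],"angular": [0,0,0]},{"claw": 0,"dp": [0,-0.0002,0.0104],"angular": [0,0,0]},{"claw": 0,"dp": [0,-0.0002,0.0104],"angular": [0,0,0]},{"claw": 0,"dp": [0,-0.0002,0.0104],"angular": [0,0,0]},{"claw": 0,"dp": [0,-0.0002,0.0104],"angular": [0,0,0]}])

```text
clock: 20.3
tcp_pos: [0.6046, 0.0519, 0.2484]
orientation: [0.001, 0.008, 1.0, -0.0]
wrist_force: [0.2, -1.1, 0.3]
finger_gap: 0.0857
```

Call:
play_rows(steps=[{"claw": 255,"dp": [0,0,0],"angular": [0,0,0]},{"claw": 255,"dp": [0,0,0],"angular": [0,0,0]},{"claw": 255,"dp": [0,0,0],"angular": [0,0,0]},{"claw": 255,"dp": [0,0,0],"angular": [0,0,0]},{"claw": 255,"dp": [0,0,0],"angular": [0,0,0]},{"claw": 255,"dp": [0,0,0],"angular": [0,0,0]},{"claw": 255,"dp": [0,0,0],"angular": [0,0,0]},{"claw": 255,"dp": [0,0,0],"angular": [0,0,0]}])

```text
clock: 20.97
tcp_pos: [0.6048, 0.0524, 0.2494]
orientation: [0.001, 0.008, 1.0, 0.0]
wrist_force: [-0.2, 2.0, 4.7]
finger_gap: 0.0295
```

Call:
play_rows(steps=[{"claw": 255,"dp": [0.0033,0,0.0009],"angular": [0,0,0]},{"claw": 255,"dp": [0.0032,0,0.0009],"angular": [0,0,0]},{"claw": 255,"dp": [0.0032,0,0.001],"angular": [0,0,0]},{"claw": 255,"dp": [0.0032,0,0.0011],"angular": [0,0,0]},{"claw": 255,"dp": [0.0032,0,0.0011],"angular": [0,0,0]},{"claw": 255,"dp": [0.0031,0,0.0012],"angular": [0,0,0]},{"claw": 255,"dp": [0.0031,0,0.0012],"angular": [0,0,0]},{"claw": 255,"dp": [0.0031,0,0.0013],"angular": [0,0,0]}])

```text
clock: 21.63
tcp_pos: [0.5798, 0.0529, 0.2407]
orientation: [0.002, 0.008, 1.0, 0.0]
wrist_force: [2.0, 2.6, 5.2]
finger_gap: 0.0294
```

Call:
play_rows(steps=[{"claw": 255,"dp": [0.0031,0,0.0014],"angular": [0,0,0]},{"claw": 255,"dp": [0.003,0,0.0014],"angular": [0,0,0]},{"claw": 255,"dp": [0.003,0,0.0015],"angular": [0,0,0]},{"claw": 255,"dp": [0.003,0,0.0016],"angular": [0,0,0]},{"claw": 255,"dp": [0.003,0,0.0016],"angular": [0,0,0]},{"claw": 255,"dp": [0.0029,0,0.0017],"angular": [0,0,0]},{"claw": 255,"dp": [0.0029,0,0.0017],"angular": [0,0,0]},{"claw": 255,"dp": [0.0029,0,0.0018],"angular": [0,0,0]}])

```text
clock: 22.3
tcp_pos: [0.5556, 0.0534, 0.2277]
orientation: [0.001, 0.008, 1.0, 0.0]
wrist_force: [0.8, 3.5, 4.4]
finger_gap: 0.0294
```

Call:
play_rows(steps=[{"claw": 255,"dp": [0.0028,0,0.0018],"angular": [0,0,0]},{"claw": 255,"dp": [0.0028,0,0.0019],"angular": [0,0,0]},{"claw": 255,"dp": [0.0027,0,0.002],"angular": [0,0,0]},{"claw": 255,"dp": [0.0027,0,0.002],"angular": [0,0,0]},{"claw": 255,"dp": [0.0027,0,0.0021],"angular": [0,0,0]},{"claw": 255,"dp": [0.0026,0,0.0021],"angular": [0,0,0]},{"claw": 255,"dp": [0.0026,0,0.0022],"angular": [0,0,0]},{"claw": 255,"dp": [0.0025,0,0.0022],"angular": [0,0,0]}])

```text
clock: 22.97
tcp_pos: [0.5335, 0.0538, 0.2108]
orientation: [0.0, 0.008, 1.0, 0.0]
wrist_force: [0.3, 4.3, 4.6]
finger_gap: 0.0298
```

```bash
python3 plan.py .5344 .2148 .6465 -.61 49
```

```text
r 0.1708 lid a 0.813 -> 0.203
1.6 1.4
1.6 1.4
1.6 1.4
1.5 1.5
1.5 1.5
1.5 1.5
1.5 1.5
1.5 1.5
1.4 1.6
1.4 1.6
1.4 1.6
1.4 1.6
1.4 1.6
1.3 1.6
1.3 1.7
1.3 1.7
1.3 1.7
1.3 1.7
1.2 1.7
1.2 1.7
1.2 1.8
1.2 1.8
1.2 1.8
1.1 1.8
1.1 1.8
1.1 1.8
1.1 1.8
1.0 1.9
1.0 1.9
1.0 1.9
1.0 1.9
0.9 1.9
0.9 1.9
0.9 1.9
0.9 1.9
0.9 1.9
0.8 2.0
0.8 2.0
0.8 2.0
0.8 2.0
0.7 2.0
0.7 2.0
0.7 2.0
0.7 2.0
0.6 2.0
0.6 2.0
0.6 2.0
0.6 2.1
0.5 2.1
```

Call:
play_rows(steps=[{"claw": 255,"dp": [0.0016,0,0.0014],"angular": [0,0,0]},{"claw": 255,"dp": [0.0016,0,0.0014],"angular": [0,0,0]},{"claw": 255,"dp": [0.0016,0,0.0014],"angular": [0,0,0]},{"claw": 255,"dp": [0.0015,0,0.0015],"angular": [0,0,0]},{"claw": 255,"dp": [0.0015,0,0.0015],"angular": [0,0,0]},{"claw": 255,"dp": [0.0015,0,0.0015],"angular": [0,0,0]},{"claw": 255,"dp": [0.0015,0,0.0015],"angular": [0,0,0]},{"claw": 255,"dp": [0.0015,0,0.0015],"angular": [0,0,0]}])

```text
clock: 23.63
tcp_pos: [0.5213, 0.054, 0.1988]
orientation: [-0.0, 0.008, 1.0, 0.0]
wrist_force: [1.1, 4.6, 3.7]
finger_gap: 0.0295
```

Call:
play_rows(steps=[{"claw": 255,"dp": [0.0014,0,0.0016],"angular": [0,0,0]},{"claw": 255,"dp": [0.0014,0,0.0016],"angular": [0,0,0]},{"claw": 255,"dp": [0.0014,0,0.0016],"angular": [0,0,0]},{"claw": 255,"dp": [0.0014,0,0.0016],"angular": [0,0,0]},{"claw": 255,"dp": [0.0014,0,0.0016],"angular": [0,0,0]},{"claw": 255,"dp": [0.0013,0,0.0016],"angular": [0,0,0]},{"claw": 255,"dp": [0.0013,0,0.0017],"angular": [0,0,0]},{"claw": 255,"dp": [0.0013,0,0.0017],"angular": [0,0,0]}])

```text
clock: 24.3
tcp_pos: [0.5104, 0.0543, 0.1857]
orientation: [-0.0, 0.008, 1.0, 0.001]
wrist_force: [0.4, 5.8, 3.3]
finger_gap: 0.0294
```

Call:
play_rows(steps=[{"claw": 255,"dp": [0.0007,0,0.001],"angular": [0,0,0]},{"claw": 255,"dp": [0.0007,0,0.001],"angular": [0,0,0]},{"claw": 255,"dp": [0.0007,0,0.001],"angular": [0,0,0]},{"claw": 255,"dp": [0.0007,0,0.001],"angular": [0,0,0]},{"claw": 255,"dp": [0.0007,0,0.001],"angular": [0,0,0]},{"claw": 255,"dp": [0.0007,0,0.001],"angular": [0,0,0]},{"claw": 255,"dp": [0.0007,0,0.001],"angular": [0,0,0]},{"claw": 255,"dp": [0.0007,0,0.001],"angular": [0,0,0]}])

```text
clock: 24.97
tcp_pos: [0.5047, 0.0544, 0.1777]
orientation: [-0.0, 0.008, 1.0, 0.001]
wrist_force: [0.3, 5.8, 4.0]
finger_gap: 0.0295
```

Call:
play_rows(steps=[{"claw": 255,"dp": [0.0007,0,0.0011],"angular": [0,0,0]},{"claw": 255,"dp": [0.0007,0,0.0011],"angular": [0,0,0]},{"claw": 255,"dp": [0.0007,0,0.0011],"angular": [0,0,0]},{"claw": 255,"dp": [0.0007,0,0.0011],"angular": [0,0,0]},{"claw": 255,"dp": [0.0006,0,0.0011],"angular": [0,0,0]},{"claw": 255,"dp": [0.0006,0,0.0011],"angular": [0,0,0]},{"claw": 255,"dp": [0.0006,0,0.0011],"angular": [0,0,0]},{"claw": 255,"dp": [0.0006,0,0.0011],"angular": [0,0,0]}])

```text
clock: 25.63
tcp_pos: [0.4992, 0.0545, 0.1688]
orientation: [-0.001, 0.008, 1.0, 0.001]
wrist_force: [-0.2, 6.5, 3.7]
finger_gap: 0.0296
```

Call:
play_rows(steps=[{"claw": 255,"dp": [0.0006,0,0.0011],"angular": [0,0,0]},{"claw": 255,"dp": [0.0006,0,0.0011],"angular": [0,0,0]},{"claw": 255,"dp": [0.0006,0,0.0011],"angular": [0,0,0]},{"claw": 255,"dp": [0.0006,0,0.0011],"angular": [0,0,0]},{"claw": 255,"dp": [0.0006,0,0.0011],"angular": [0,0,0]},{"claw": 255,"dp": [0.0006,0,0.0011],"angular": [0,0,0]},{"claw": 255,"dp": [0.0006,0,0.0011],"angular": [0,0,0]},{"claw": 255,"dp": [0.0006,0,0.0011],"angular": [0,0,0]}])

```text
clock: 26.3
tcp_pos: [0.4944, 0.0546, 0.16]
orientation: [-0.001, 0.008, 1.0, 0.001]
wrist_force: [0.1, 5.7, 3.4]
finger_gap: 0.0293
```

Call:
play_rows(steps=[{"claw": 255,"dp": [0.0005,0,0.0011],"angular": [0,0,0]},{"claw": 255,"dp": [0.0005,0,0.0011],"angular": [0,0,0]},{"claw": 255,"dp": [0.0005,0,0.0011],"angular": [0,0,0]},{"claw": 255,"dp": [0.0005,0,0.0011],"angular": [0,0,0]},{"claw": 255,"dp": [0.0005,0,0.0011],"angular": [0,0,0]},{"claw": 255,"dp": [0.0005,0,0.0011],"angular": [0,0,0]},{"claw": 255,"dp": [0.0005,0,0.0012],"angular": [0,0,0]},{"claw": 255,"dp": [0.0005,0,0.0012],"angular": [0,0,0]}])

```text
clock: 26.97
tcp_pos: [0.4905, 0.0547, 0.1515]
orientation: [-0.0, 0.008, 1.0, 0.001]
wrist_force: [-1.3, 6.2, 6.3]
finger_gap: 0.0295
```

Call:
play_rows(steps=[{"claw": 255,"dp": [0.0004,0,0.0009],"angular": [0,0,0]},{"claw": 255,"dp": [0.0004,0,0.0009],"angular": [0,0,0]},{"claw": 255,"dp": [0.0004,0,0.0009],"angular": [0,0,0]},{"claw": 255,"dp": [0.0004,0,0.0009],"angular": [0,0,0]},{"claw": 255,"dp": [0.0004,0,0.0009],"angular": [0,0,0]},{"claw": 255,"dp": [0,0,0],"angular": [0,0,0]},{"claw": 255,"dp": [0,0,0],"angular": [0,0,0]},{"claw": 255,"dp": [0,0,0],"angular": [0,0,0]}])

```text
clock: 27.63
tcp_pos: [0.4888, 0.0547, 0.1473]
orientation: [0.0, 0.008, 1.0, 0.001]
wrist_force: [-1.5, 6.3, 8.5]
finger_gap: 0.0294
```

```bash
python3 - <<'E'
from h import *
s=env.get_state(); print(s['tcp_pos'],s['wrist_force'],s['ft_torque'])
E
python3 plan.py .4888 .1472 .6465 1.43 40
```

```text
[0.48883646 0.05472637 0.14733147] [-1.50433053  6.2796765   8.49652254] [ 1.03513955 -0.03618014 -0.11267905]
r 0.1692 lid a 0.328 -> 1.758
-2.3 -5.6
-2.5 -5.5
-2.7 -5.4
-2.9 -5.3
-3.1 -5.2
-3.2 -5.1
-3.4 -5.0
-3.6 -4.9
-3.8 -4.7
-3.9 -4.6
-4.1 -4.4
-4.3 -4.3
-4.4 -4.1
-4.6 -4.0
-4.7 -3.8
-4.8 -3.6
-5.0 -3.5
-5.1 -3.3
-5.2 -3.1
-5.3 -2.9
-5.4 -2.7
-5.5 -2.5
-5.6 -2.3
-5.7 -2.1
-5.7 -1.9
-5.8 -1.7
-5.9 -1.5
-5.9 -1.3
-5.9 -1.1
-6.0 -0.9
-6.0 -0.7
-6.0 -0.4
-6.0 -0.2
-6.0 -0.0
-6.0 0.2
-6.0 0.4
-6.0 0.6
-6.0 0.8
-6.0 1.1
-5.9 1.3
```

The left lid's force climbed from 3.5 to 8.5 N below about 0.37 rad. The right stayed flat throughout, so the left lid is the one that binds. I'll swing it back to its open stop.

Call:
play_rows(steps=[{"claw": 255,"dp": [-0.0023,0,-0.0056],"angular": [0,0,0]},{"claw": 255,"dp": [-0.0025,0,-0.0055],"angular": [0,0,0]},{"claw": 255,"dp": [-0.0027,0,-0.0054],"angular": [0,0,0]},{"claw": 255,"dp": [-0.0029,0,-0.0053],"angular": [0,0,0]},{"claw": 255,"dp": [-0.0031,0,-0.0052],"angular": [0,0,0]},{"claw": 255,"dp": [-0.0032,0,-0.0051],"angular": [0,0,0]},{"claw": 255,"dp": [-0.0034,0,-0.005],"angular": [0,0,0]},{"claw": 255,"dp": [-0.0036,0,-0.0049],"angular": [0,0,0]}])

```text
clock: 28.3
tcp_pos: [0.5104, 0.0543, 0.1866]
orientation: [-0.003, 0.008, 1.0, 0.001]
wrist_force: [0.7, 5.4, -5.9]
finger_gap: 0.0297
```

Call:
play_rows(steps=[{"claw": 255,"dp": [-0.0038,0,-0.0047],"angular": [0,0,0]},{"claw": 255,"dp": [-0.0039,0,-0.0046],"angular": [0,0,0]},{"claw": 255,"dp": [-0.0041,0,-0.0044],"angular": [0,0,0]},{"claw": 255,"dp": [-0.0043,0,-0.0043],"angular": [0,0,0]},{"claw": 255,"dp": [-0.0044,0,-0.0041],"angular": [0,0,0]},{"claw": 255,"dp": [-0.0046,0,-0.004],"angular": [0,0,0]},{"claw": 255,"dp": [-0.0047,0,-0.0038],"angular": [0,0,0]},{"claw": 255,"dp": [-0.0048,0,-0.0036],"angular": [0,0,0]}])

```text
clock: 28.97
tcp_pos: [0.544, 0.0536, 0.2199]
orientation: [-0.004, 0.008, 1.0, 0.0]
wrist_force: [-3.7, 4.3, -3.0]
finger_gap: 0.0295
```

Call:
play_rows(steps=[{"claw": 255,"dp": [-0.005,0,-0.0035],"angular": [0,0,0]},{"claw": 255,"dp": [-0.0051,0,-0.0033],"angular": [0,0,0]},{"claw": 255,"dp": [-0.0052,0,-0.0031],"angular": [0,0,0]},{"claw": 255,"dp": [-0.0053,0,-0.0029],"angular": [0,0,0]},{"claw": 255,"dp": [-0.0054,0,-0.0027],"angular": [0,0,0]},{"claw": 255,"dp": [-0.0055,0,-0.0025],"angular": [0,0,0]},{"claw": 255,"dp": [-0.0056,0,-0.0023],"angular": [0,0,0]},{"claw": 255,"dp": [-0.0057,0,-0.0021],"angular": [0,0,0]}])

```text
clock: 29.63
tcp_pos: [0.587, 0.0527, 0.2427]
orientation: [-0.004, 0.008, 1.0, 0.0]
wrist_force: [-3.9, 4.8, 0.5]
finger_gap: 0.0295
```

Call:
play_rows(steps=[{"claw": 255,"dp": [-0.0057,0,-0.0019],"angular": [0,0,0]},{"claw": 255,"dp": [-0.0058,0,-0.0017],"angular": [0,0,0]},{"claw": 255,"dp": [-0.0059,0,-0.0015],"angular": [0,0,0]},{"claw": 255,"dp": [-0.0059,0,-0.0013],"angular": [0,0,0]},{"claw": 255,"dp": [-0.0059,0,-0.0011],"angular": [0,0,0]},{"claw": 255,"dp": [-0.006,0,-0.0009],"angular": [0,0,0]},{"claw": 255,"dp": [-0.006,0,-0.0007],"angular": [0,0,0]},{"claw": 255,"dp": [-0.006,0,-0.0004],"angular": [0,0,0]}])

```text
clock: 30.3
tcp_pos: [0.6349, 0.0517, 0.2526]
orientation: [-0.003, 0.008, 1.0, -0.0]
wrist_force: [-4.3, 4.3, 2.7]
finger_gap: 0.0294
```

Call:
play_rows(steps=[{"claw": 255,"dp": [-0.006,0,-0.0002],"angular": [0,0,0]},{"claw": 255,"dp": [-0.006,0,0],"angular": [0,0,0]},{"claw": 255,"dp": [-0.006,0,0.0002],"angular": [0,0,0]},{"claw": 255,"dp": [-0.006,0,0.0004],"angular": [0,0,0]},{"claw": 255,"dp": [-0.006,0,0.0006],"angular": [0,0,0]},{"claw": 255,"dp": [-0.006,0,0.0008],"angular": [0,0,0]},{"claw": 255,"dp": [-0.006,0,0.0011],"angular": [0,0,0]},{"claw": 255,"dp": [-0.003,0,0.0006],"angular": [0,0,0]}])

```text
clock: 30.97
tcp_pos: [0.6827, 0.0508, 0.2497]
orientation: [-0.001, 0.008, 1.0, -0.0]
wrist_force: [-3.7, 2.3, -4.1]
finger_gap: 0.0296
```

Call:
play_rows(steps=[{"claw": 255,"dp": [-0.001,0,0.0002],"angular": [0,0,0]},{"claw": 255,"dp": [-0.001,0,0.0002],"angular": [0,0,0]},{"claw": 255,"dp": [-0.001,0,0.0002],"angular": [0,0,0]},{"claw": 255,"dp": [-0.001,0,0.0002],"angular": [0,0,0]},{"claw": 255,"dp": [-0.001,0,0.0002],"angular": [0,0,0]},{"claw": 255,"dp": [0,0,0],"angular": [0,0,0]},{"claw": 255,"dp": [0,0,0],"angular": [0,0,0]},{"claw": 255,"dp": [0,0,0],"angular": [0,0,0]}])

```text
clock: 31.63
tcp_pos: [0.6867, 0.0507, 0.249]
orientation: [-0.001, 0.008, 1.0, -0.0]
wrist_force: [-4.5, 0.7, -9.1]
finger_gap: 0.0294
```

Call:
play_rows(steps=[{"claw": 255,"dp": [-0.001,0,0.0006],"angular": [0,0,0]},{"claw": 255,"dp": [-0.001,0,0.0006],"angular": [0,0,0]},{"claw": 255,"dp": [-0.001,0,0.0006],"angular": [0,0,0]},{"claw": 255,"dp": [-0.001,0,0.0006],"angular": [0,0,0]},{"claw": 255,"dp": [-0.001,0,0.0006],"angular": [0,0,0]},{"claw": 255,"dp": [0,0,0],"angular": [0,0,0]},{"claw": 255,"dp": [0,0,0],"angular": [0,0,0]},{"claw": 255,"dp": [0,0,0],"angular": [0,0,0]}])

```text
clock: 32.3
tcp_pos: [0.6886, 0.0507, 0.2485]
orientation: [-0.003, 0.008, 1.0, -0.0]
wrist_force: [-18.2, 1.5, 2.4]
finger_gap: 0.0294
```

```bash
python3 - <<'E'
from h import *
s=env.get_state(); print(s['tcp_pos'],s['wrist_force'],s['ft_torque'])
p,d=env.read_camera("scene"); W=cloud("scene",d); cv2.imwrite("pics/s3.png",p[180:380,150:450,::-1]); w=W.reshape(-1,3); w=w[~np.isnan(w[:,0])]
for nm,y0 in(('L',.0515),('R',-.1185)):
  for o in(-.06,.06):
    q=w[(abs(w[:,1]-y0-o)<.008)&(w[:,0]>.6)&(w[:,0]<.72)&(w[:,2]>.15)&(w[:,2]<.235)]
    if len(q)>10:
        f=np.polyfit(q[:,2],q[:,0],1); print(nm,o,len(q),'angle',np.pi/2+np.arctan(f[0]))
E
```

```text
[0.6886234  0.05071683 0.24850429] [-18.21711539   1.47094991   2.3848842 ] [ 0.2153873   3.44991708 -0.07334908]
L -0.06 135 angle 1.7292390272363676
L 0.06 135 angle 1.72792890717973
R -0.06 158 angle 1.6093807665436213
R 0.06 154 angle 1.6152226895666761
```

The left lid is against its stop (18 N reaction; camera reads about 1.73 rad). I'll release, rise, and go to the dish.

Call:
play_rows(steps=[{"claw": 255,"dp": [0.0025,0,0],"angular": [0,0,0]},{"claw": 0,"dp": [0,0,0],"angular": [0,0,0]},{"claw": 0,"dp": [0,0,0],"angular": [0,0,0]},{"claw": 0,"dp": [0,0,0],"angular": [0,0,0]},{"claw": 0,"dp": [0,0,-0.01],"angular": [0,0,0]},{"claw": 0,"dp": [0,0,-0.025],"angular": [0,0,0]},{"claw": 0,"dp": [0,0,-0.025],"angular": [0,0,0]},{"claw": 0,"dp": [0,0,-0.025],"angular": [0,0,0]}])

```text
clock: 33.02
tcp_pos: [0.6906, 0.0505, 0.3336]
orientation: [0.001, 0.008, 1.0, -0.0]
wrist_force: [1.4, 0.2, 0.2]
finger_gap: 0.0852
```

Call:
play_rows(steps=[{"claw": 0,"dp": [0.0269,0.024,0],"angular": [0,0,0]},{"claw": 0,"dp": [0.0269,0.024,0],"angular": [0,0,0]},{"claw": 0,"dp": [0.0269,0.024,0.01],"angular": [0,0,0]},{"claw": 0,"dp": [0.0269,0.024,0.02],"angular": [0,0,0]},{"claw": 0,"dp": [0.0269,0.024,0.025],"angular": [0,0,0]},{"claw": 0,"dp": [0.0269,0.024,0.025],"angular": [0,0,0]},{"claw": 0,"dp": [0.0269,0.024,0.025],"angular": [0,0,0]},{"claw": 0,"dp": [0.0269,0.024,0.025],"angular": [0,0,0]}])

```text
clock: 33.68
tcp_pos: [0.4832, 0.2425, 0.2071]
orientation: [0.002, 0.008, 1.0, 0.001]
wrist_force: [0.3, 1.1, 0.3]
finger_gap: 0.0852
```

Call:
play_rows(steps=[{"claw": 0,"dp": [0.0269,0.024,0.025],"angular": [0,0,0]},{"claw": 0,"dp": [0.0269,0.024,0.025],"angular": [0,0,0]},{"claw": 0,"dp": [0.0269,0.024,0.025],"angular": [0,0,0]},{"claw": 0,"dp": [0.0269,0.024,0.01],"angular": [0,0,0]},{"claw": 0,"dp": [0,0,0],"angular": [0,0,0]},{"claw": 0,"dp": [0,0,0],"angular": [0,0,0]},{"claw": 0,"dp": [0,0,0],"angular": [0,0,0]},{"claw": 0,"dp": [0,0,0],"angular": [0,0,0]}])

```text
clock: 34.35
tcp_pos: [0.3832, 0.3357, 0.1268]
orientation: [0.002, 0.009, 1.0, 0.001]
wrist_force: [0.3, 0.2, 0.2]
finger_gap: 0.085
```

```bash
python3 - <<'E'
from h import *
s,p,d,W=wrist("w4"); print(s['tcp_pos'],s['orientation'],s['joint_pos'])
w=W.reshape(-1,3); w=w[~np.isnan(w[:,0])]
q=w[(abs(w[:,0]-.371)<.035)&(abs(w[:,1]-.345)<.035)&(w[:,2]>.011)&(w[:,2]<.025)]
print(len(q),np.median(q,0),cv2.minEnclosingCircle(q[:,:2].astype(np.float32)))
t=w[(abs(w[:,0]-.371)<.05)&(abs(w[:,1]-.345)<.05)&(w[:,2]<.009)]; print('floor',np.median(t[:,2]))
E
```

```text
[0.38317269 0.33565489 0.12681887] [1.51190700e-03 8.85390236e-03 9.99959433e-01 6.74980400e-04] [ 5.61985532e-01  2.42560792e-01 -3.13701540e-01  1.01126018e+00
 -4.97961712e-04  5.79692777e-01]
3047 [0.37041174 0.34684171 0.01697305] ((0.37151816487312317, 0.34708744287490845), 0.020051205530762672)
floor 0.0025713328894520493
```

View pics/w4.png

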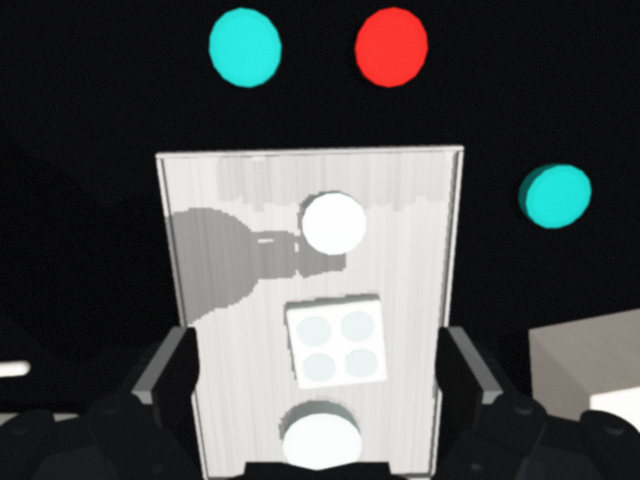

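The wrist view shows the small dish as a white disc at (334,223), beyond the four-well plate, with red and turquoise decoys outside the tray. I'll descend and grip it.

Call:
play_rows(steps=[{"claw": 0,"dp": [0.0016,0.0014,0.012],"angular": [0,0,0]},{"claw": 0,"dp": [0.0016,0.0014,0.012],"angular": [0,0,0]},{"claw": 0,"dp": [0.0016,0.0014,0.012],"angular": [0,0,0]},{"claw": 0,"dp": [0.0015,0.0014,0.012],"angular": [0,0,0]},{"claw": 0,"dp": [0.0015,0.0014,0.012],"angular": [0,0,0]},{"claw": 0,"dp": [0.0015,0.0014,0.012],"angular": [0,0,0]},{"claw": 0,"dp": [0.0015,0.0014,0.012],"angular": [0,0,0]},{"claw": 0,"dp": [0.0015,0.0014,0.012],"angular": [0,0,0]}])

```text
clock: 35.07
tcp_pos: [0.3709, 0.3465, 0.0298]
orientation: [0.001, 0.01, 1.0, 0.0]
wrist_force: [0.1, 1.0, 0.1]
finger_gap: 0.0853
```

Call:
play_rows(steps=[{"claw": 0,"dp": [0,0,0.006],"angular": [0,0,0]},{"claw": 0,"dp": [0,0,0.006],"angular": [0,0,0]},{"claw": 0,"dp": [0,0,0.006],"angular": [0,0,0]},{"claw": 0,"dp": [0,0,0.006],"angular": [0,0,0]},{"claw": 0,"dp": [0,0,0],"angular": [0,0,0]},{"claw": 0,"dp": [0,0,0],"angular": [0,0,0]},{"claw": 50,"dp": [0,0,0],"angular": [0,0,0]},{"claw": 50,"dp": [0,0,0],"angular": [0,0,0]}], force=20)

```text
clock: 35.73
tcp_pos: [0.3693, 0.3471, 0.0061]
orientation: [0.0, 0.008, 1.0, 0.0]
wrist_force: [0.1, -0.5, 0.3]
finger_gap: 0.0686
```

Call:
play_rows(steps=[{"claw": 255,"dp": [0,0,0],"angular": [0,0,0]},{"claw": 255,"dp": [0,0,0],"angular": [0,0,0]},{"claw": 255,"dp": [0,0,0],"angular": [0,0,0]},{"claw": 255,"dp": [0,0,0],"angular": [0,0,0]},{"claw": 255,"dp": [0,0,0],"angular": [0,0,0]},{"claw": 255,"dp": [0,0,0],"angular": [0,0,0]},{"claw": 255,"dp": [0,0,0],"angular": [0,0,0]},{"claw": 255,"dp": [0,0,-0.004],"angular": [0,0,0]}], force=20)

```text
clock: 36.4
tcp_pos: [0.3685, 0.3465, 0.0092]
orientation: [-0.0, 0.008, 1.0, -0.0]
wrist_force: [-0.4, 0.1, -0.9]
finger_gap: 0.0384
```

```bash
python3 - <<'E'
from h import *
W=np.load("pics/w1.npz")['W'].reshape(-1,3); W=W[~np.isnan(W[:,0])]
f=W[(W[:,2]>.062)&(W[:,2]<.072)&(W[:,0]>.5)&(W[:,0]<.66)]
for nm,lo,hi in(('R',-.21,-.035),('L',-.03,.15)):
    q=f[(f[:,1]>lo)&(f[:,1]<hi)]; print(nm,len(q),np.percentile(q,1,0),np.percentile(q,99,0),np.median(q[:,2]))
r=W[(W[:,2]>.097)&(W[:,2]<.108)&(abs(W[:,1]+.118)<.05)]; h=np.histogram(r[:,0],bins=np.arange(.5,.7,.005)); print(list(zip(h[1].round(3),h[0])))
print(env.get_state()['tcp_pos'])
E
```

```text
R 14609 [ 0.51097019 -0.18855906  0.06464165] [ 0.62813342 -0.04490777  0.07001888] 0.06659437090708159
L 14422 [ 0.51479139 -0.00840546  0.06468207] [0.63240494 0.12613037 0.07083478] 0.06668794886824275
[(np.float64(0.5), np.int64(0)), (np.float64(0.505), np.int64(0)), (np.float64(0.51), np.int64(498)), (np.float64(0.515), np.int64(680)), (np.float64(0.52), np.int64(485)), (np.float64(0.525), np.int64(0)), (np.float64(0.53), np.int64(0)), (np.float64(0.535), np.int64(0)), (np.float64(0.54), np.int64(0)), (np.float64(0.545), np.int64(0)), (np.float64(0.55), np.int64(0)), (np.float64(0.555), np.int64(0)), (np.float64(0.56), np.int64(0)), (np.float64(0.565), np.int64(0)), (np.float64(0.57), np.int64(0)), (np.float64(0.575), np.int64(0)), (np.float64(0.58), np.int64(0)), (np.float64(0.585), np.int64(0)), (np.float64(0.59), np.int64(0)), (np.float64(0.595), np.int64(0)), (np.float64(0.6), np.int64(0)), (np.float64(0.605), np.int64(0)), (np.float64(0.61), np.int64(0)), (np.float64(0.615), np.int64(0)), (np.float64(0.62), np.int64(0)), (np.float64(0.625), np.int64(0)), (np.float64(0.63), np.int64(0)), (np.float64(0.635), np.int64(0)), (np.float64(0.64), np.int64(0)), (np.float64(0.645), np.int64(0)), (np.float64(0.65), np.int64(0)), (np.float64(0.655), np.int64(224)), (np.float64(0.66), np.int64(470)), (np.float64(0.665), np.int64(462)), (np.float64(0.67), np.int64(457)), (np.float64(0.675), np.int64(461)), (np.float64(0.68), np.int64(448)), (np.float64(0.685), np.int64(439)), (np.float64(0.69), np.int64(433))]
[0.36852855 0.34654344 0.00919554]
```

The dish is gripped (38 mm gap). I'll lift it and carry it level to the right chamber.

Call:
play_rows(steps=[{"claw": 255,"dp": [0,0,-0.01],"angular": [0,0,0]},{"claw": 255,"dp": [0,0,-0.02],"angular": [0,0,0]},{"claw": 255,"dp": [0,0,-0.028],"angular": [0,0,0]},{"claw": 255,"dp": [0,0,-0.028],"angular": [0,0,0]},{"claw": 255,"dp": [0,0,-0.028],"angular": [0,0,0]},{"claw": 255,"dp": [0,0,-0.028],"angular": [0,0,0]},{"claw": 255,"dp": [0,0,-0.028],"angular": [0,0,0]},{"claw": 255,"dp": [0,0,-0.02],"angular": [0,0,0]}])

```text
clock: 37.07
tcp_pos: [0.3694, 0.3472, 0.203]
orientation: [0.001, 0.008, 1.0, 0.001]
wrist_force: [0.9, 0.2, -0.1]
finger_gap: 0.0387
```

Call:
play_rows(steps=[{"claw": 255,"dp": [-0.005,-0.011,0],"angular": [0,0,0]},{"claw": 255,"dp": [-0.0106,-0.023,0],"angular": [0,0,0]},{"claw": 255,"dp": [-0.0106,-0.023,0],"angular": [0,0,0]},{"claw": 255,"dp": [-0.0106,-0.023,0],"angular": [0,0,0]},{"claw": 255,"dp": [-0.0106,-0.023,0],"angular": [0,0,0]},{"claw": 255,"dp": [-0.0106,-0.023,0],"angular": [0,0,0]},{"claw": 255,"dp": [-0.0106,-0.023,0],"angular": [0,0,0]},{"claw": 255,"dp": [-0.0106,-0.023,0],"angular": [0,0,0]}])

```text
clock: 37.73
tcp_pos: [0.445, 0.1719, 0.1992]
orientation: [-0.001, 0.008, 1.0, -0.0]
wrist_force: [-0.2, 0.1, 0.1]
finger_gap: 0.0386
```

Call:
play_rows(steps=[{"claw": 255,"dp": [-0.0106,-0.023,0],"angular": [0,0,0]},{"claw": 255,"dp": [-0.0106,-0.023,0],"angular": [0,0,0]},{"claw": 255,"dp": [-0.0106,-0.023,0],"angular": [0,0,0]},{"claw": 255,"dp": [-0.0106,-0.023,0],"angular": [0,0,0]},{"claw": 255,"dp": [-0.0106,-0.023,0],"angular": [0,0,0]},{"claw": 255,"dp": [-0.0106,-0.023,0],"angular": [0,0,0]},{"claw": 255,"dp": [-0.0106,-0.023,0],"angular": [0,0,0]},{"claw": 255,"dp": [-0.0106,-0.023,0],"angular": [0,0,0]}])

```text
clock: 38.4
tcp_pos: [0.5267, -0.0134, 0.1991]
orientation: [-0.001, 0.008, 1.0, -0.0]
wrist_force: [0.0, 0.7, 0.1]
finger_gap: 0.0389
```

Call:
play_rows(steps=[{"claw": 255,"dp": [-0.0106,-0.023,0],"angular": [0,0,0]},{"claw": 255,"dp": [-0.0106,-0.023,0],"angular": [0,0,0]},{"claw": 255,"dp": [-0.0106,-0.023,0],"angular": [0,0,0]},{"claw": 255,"dp": [-0.0106,-0.023,0],"angular": [0,0,0]},{"claw": 255,"dp": [-0.005,-0.011,0],"angular": [0,0,0]},{"claw": 255,"dp": [0,0,0],"angular": [0,0,0]},{"claw": 255,"dp": [0,0,0],"angular": [0,0,0]},{"claw": 255,"dp": [0,0,0],"angular": [0,0,0]}])

```text
clock: 39.07
tcp_pos: [0.5719, -0.1147, 0.1993]
orientation: [-0.001, 0.008, 1.0, 0.0]
wrist_force: [-0.1, 0.1, -1.1]
finger_gap: 0.0385
```

```bash
python3 - <<'E'
from h import *
s,p,d,W=wrist("w5"); print(s['tcp_pos'],s['orientation'],s['finger_gap'],s['wrist_force'])
E
```

```text
[ 0.57188099 -0.11473403  0.19933131] [-6.83518826e-04  8.05730450e-03  9.99967232e-01  3.83212987e-04] 0.038539777377139726 [-0.08042495  0.14190028 -1.11916574]
```

View pics/w5.png

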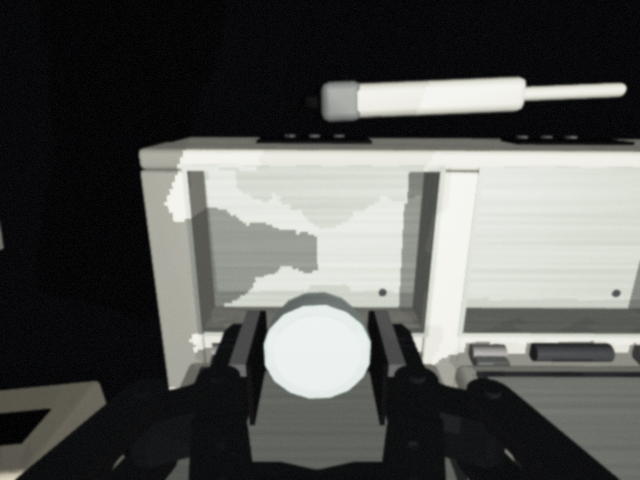

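The dish sits level between the pads, over the right chamber. Lowering it now.

Call:
play_rows(steps=[{"claw": 255,"dp": [-0.0001,-0.0002,0.0135],"angular": [0,0,0]},{"claw": 255,"dp": [-0.0001,-0.0002,0.0135],"angular": [0,0,0]},{"claw": 255,"dp": [-0.0001,-0.0002,0.0135],"angular": [0,0,0]},{"claw": 255,"dp": [-0.0001,-0.0002,0.0135],"angular": [0,0,0]},{"claw": 255,"dp": [-0.0001,-0.0002,0.0135],"angular": [0,0,0]},{"claw": 255,"dp": [-0.0001,-0.0002,0.0135],"angular": [0,0,0]},{"claw": 255,"dp": [0,-0.0002,0.0135],"angular": [0,0,0]},{"claw": 255,"dp": [0,-0.0002,0.0135],"angular": [0,0,0]}])

```text
clock: 39.78
tcp_pos: [0.5729, -0.1157, 0.0914]
orientation: [0.0, 0.007, 1.0, 0.0]
wrist_force: [0.5, 0.5, 0.4]
finger_gap: 0.0384
```

Call:
play_rows(steps=[{"claw": 255,"dp": [0,0,0.004],"angular": [0,0,0]},{"claw": 255,"dp": [0,0,0.004],"angular": [0,0,0]},{"claw": 255,"dp": [0,0,0.004],"angular": [0,0,0]},{"claw": 255,"dp": [0,0,0.003],"angular": [0,0,0]},{"claw": 255,"dp": [0,0,0.002],"angular": [0,0,0]},{"claw": 255,"dp": [0,0,0.002],"angular": [0,0,0]},{"claw": 255,"dp": [0,0,0],"angular": [0,0,0]},{"claw": 255,"dp": [0,0,0],"angular": [0,0,0]}])

```text
clock: 40.45
tcp_pos: [0.5734, -0.1173, 0.0728]
orientation: [0.0, 0.008, 1.0, -0.0]
wrist_force: [-0.1, 0.6, -0.4]
finger_gap: 0.0389
```

Call:
play_rows(steps=[{"claw": 255,"dp": [0,0,0.0007],"angular": [0,0,0]},{"claw": 255,"dp": [0,0,0.0006],"angular": [0,0,0]},{"claw": 255,"dp": [0,0,0.0006],"angular": [0,0,0]},{"claw": 255,"dp": [0,0,0.0006],"angular": [0,0,0]},{"claw": 255,"dp": [0,0,0],"angular": [0,0,0]},{"claw": 255,"dp": [0,0,0],"angular": [0,0,0]},{"claw": 255,"dp": [0,0,0],"angular": [0,0,0]},{"claw": 255,"dp": [0,0,0],"angular": [0,0,0]}])

```text
clock: 41.12
tcp_pos: [0.5733, -0.1172, 0.0702]
orientation: [-0.0, 0.008, 1.0, -0.0]
wrist_force: [-0.0, 0.5, -0.5]
finger_gap: 0.0388
```

Call:
play_rows(steps=[{"claw": 255,"dp": [0,0,0.0004],"angular": [0,0,0]},{"claw": 255,"dp": [0,0,0.0003],"angular": [0,0,0]},{"claw": 255,"dp": [0,0,0],"angular": [0,0,0]},{"claw": 60,"dp": [0,0,0],"angular": [0,0,0]},{"claw": 60,"dp": [0,0,0],"angular": [0,0,0]},{"claw": 60,"dp": [0,0,0],"angular": [0,0,0]},{"claw": 60,"dp": [0,0,0],"angular": [0,0,0]},{"claw": 60,"dp": [0,0,-0.003],"angular": [0,0,0]}])

```text
clock: 41.78
tcp_pos: [0.5728, -0.117, 0.0718]
orientation: [-0.001, 0.008, 1.0, 0.0]
wrist_force: [0.3, -0.1, -0.2]
finger_gap: 0.0654
```

Call:
play_rows(steps=[{"claw": 60,"dp": [0,0,-0.01],"angular": [0,0,0]},{"claw": 60,"dp": [0,0,-0.03],"angular": [0,0,0]},{"claw": 60,"dp": [0,0,-0.04],"angular": [0,0,0]},{"claw": 0,"dp": [0,0,-0.04],"angular": [0,0,0]},{"claw": 0,"dp": [0,0,-0.04],"angular": [0,0,0]},{"claw": 0,"dp": [0,0,-0.04],"angular": [0,0,0]},{"claw": 0,"dp": [0,0,-0.035],"angular": [0,0,0]},{"claw": 0,"dp": [0,0,-0.02],"angular": [0,0,0]}])

```text
clock: 42.45
tcp_pos: [0.5739, -0.1173, 0.3336]
orientation: [0.003, 0.008, 1.0, -0.001]
wrist_force: [-0.2, 0.0, 1.4]
finger_gap: 0.0855
```

```bash
python3 - <<'E'
from h import *
s,p,d,W=wrist("w6"); print(s['tcp_pos'],s['orientation'],s['finger_gap'],s['wrist_force'])
w=W.reshape(-1,3); w=w[~np.isnan(w[:,0])]
q=w[(w[:,0]>.53)&(w[:,0]<.625)&(w[:,1]>-.18)&(w[:,1]<-.055)&(w[:,2]>.075)&(w[:,2]<.09)]
print('dish',len(q),np.median(q,0),np.ptp(q[:,2]),cv2.minEnclosingCircle(q[:,:2].astype(np.float32)))
g=w[(w[:,2]>.24)&(abs(w[:,1]+.117)<.03)&(w[:,0]>.5)&(w[:,0]<.72)]
for z in (.285,.275,.265,.255):
    h=g[abs(g[:,2]-z)<.005]
    if len(h): print(z,len(h),h.min(0),h.max(0))
E
```

```text
[ 0.57394593 -0.11734128  0.33355117] [ 0.00336149  0.00820796  0.99995995 -0.00119751] 0.0854705187300371 [-0.21203166  0.0228163   1.35143253]
dish 1321 [ 0.57496473 -0.11701589  0.08096632] 0.009116555762198386 ((0.5757296681404114, -0.11723248660564423), 0.02019326016306877)
0.285 1006 [ 0.6492604  -0.13315355  0.28000958] [ 0.66241161 -0.10382421  0.28669902]
0.275 615 [ 0.64902452 -0.13337178  0.27001492] [ 0.65550847 -0.10331895  0.27999758]
0.265 547 [ 0.64852367 -0.13329964  0.26002639] [ 0.65459876 -0.10338726  0.26998687]
0.255 479 [ 0.64822238 -0.13325157  0.25000369] [ 0.65402825 -0.1034568   0.25999825]
```

View pics/w6.png

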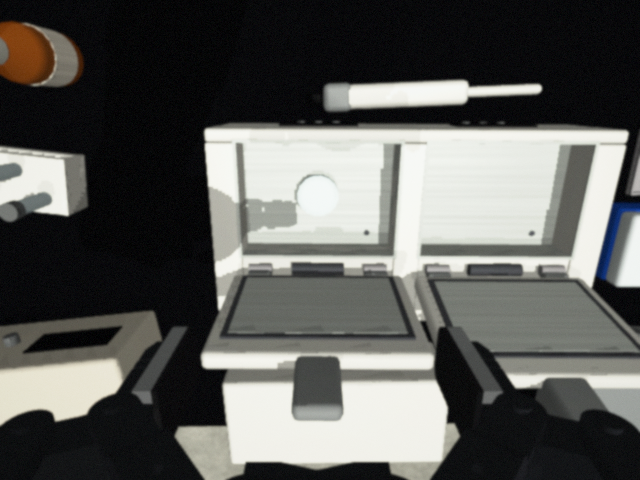

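Wrist view: the dish lies flat at (317,195) in the right chamber (top at z = 0.081 as expected) and the right grip is at (318,388). Now I'll grip that lid and close it.

Call:
play_rows(steps=[{"claw": 0,"dp": [-0.0205,0,0],"angular": [0,0,0]},{"claw": 0,"dp": [-0.0205,0,0],"angular": [0,0,0]},{"claw": 0,"dp": [-0.0205,0,0],"angular": [0,0,0]},{"claw": 0,"dp": [-0.0205,0,0],"angular": [0,0,0]},{"claw": 0,"dp": [0,0,0.01],"angular": [0,0,0]},{"claw": 0,"dp": [0,0,0.01],"angular": [0,0,0]},{"claw": 0,"dp": [0,0,0.01],"angular": [0,0,0]},{"claw": 0,"dp": [0,0,0.01],"angular": [0,0,0]}])

```text
clock: 43.17
tcp_pos: [0.6554, -0.1185, 0.2872]
orientation: [0.0, 0.008, 1.0, -0.0]
wrist_force: [-0.6, -0.4, 0.3]
finger_gap: 0.0854
```

Call:
play_rows(steps=[{"claw": 0,"dp": [0,0,0.01],"angular": [0,0,0]},{"claw": 0,"dp": [0,0,0.01],"angular": [0,0,0]},{"claw": 0,"dp": [0,0,0.01],"angular": [0,0,0]},{"claw": 0,"dp": [0,0,0.009],"angular": [0,0,0]},{"claw": 0,"dp": [0,0,0],"angular": [0,0,0]},{"claw": 255,"dp": [0,0,0],"angular": [0,0,0]},{"claw": 255,"dp": [0,0,0],"angular": [0,0,0]},{"claw": 255,"dp": [0,0,0],"angular": [0,0,0]}], force=30)

```text
clock: 43.83
tcp_pos: [0.6557, -0.1186, 0.2494]
orientation: [0.001, 0.008, 1.0, -0.0]
wrist_force: [0.2, 0.4, 0.6]
finger_gap: 0.0515
```

Call:
play_rows(steps=[{"claw": 255,"dp": [0,0,0],"angular": [0,0,0]},{"claw": 255,"dp": [0,0,0],"angular": [0,0,0]},{"claw": 255,"dp": [0,0,0],"angular": [0,0,0]},{"claw": 255,"dp": [0,0,0],"angular": [0,0,0]},{"claw": 255,"dp": [0,0,0],"angular": [0,0,0]},{"claw": 255,"dp": [0,0,0],"angular": [0,0,0]},{"claw": 255,"dp": [0,0,0],"angular": [0,0,0]},{"claw": 255,"dp": [0,0,0],"angular": [0,0,0]}])

```text
clock: 44.5
tcp_pos: [0.6556, -0.1187, 0.2492]
orientation: [0.001, 0.008, 1.0, -0.0]
wrist_force: [-0.4, -0.8, 5.6]
finger_gap: 0.0292
```

```bash
python3 - <<'E'
from h import *
s=env.get_state(); print(s['tcp_pos'],s['wrist_force'],s['finger_gap'])
import subprocess; x,_,z=s['tcp_pos']; print(subprocess.run(["python3","plan.py",str(x),str(z),".643","-1.45","48"],capture_output=True,text=True).stdout.replace("\n"," | "))
E
```

```text
[ 0.65561896 -0.11867755  0.24922038] [-0.42299068 -0.78249821  5.6012697 ] 0.02917407500777615
r 0.1637 lid a 1.606 -> 0.156 | 4.9 -0.3 | 4.9 -0.2 | 4.9 -0.0 | 4.9 0.1 | 4.9 0.3 | 4.9 0.4 | 4.9 0.6 | 4.9 0.7 | 4.9 0.9 | 4.8 1.0 | 4.8 1.2 | 4.8 1.3 | 4.7 1.5 | 4.7 1.6 | 4.6 1.7 | 4.6 1.9 | 4.5 2.0 | 4.4 2.2 | 4.4 2.3 | 4.3 2.4 | 4.2 2.6 | 4.2 2.7 | 4.1 2.8 | 4.0 2.9 | 3.9 3.0 | 3.8 3.2 | 3.7 3.3 | 3.6 3.4 | 3.5 3.5 | 3.4 3.6 | 3.3 3.7 | 3.2 3.8 | 3.1 3.9 | 2.9 4.0 | 2.8 4.1 | 2.7 4.1 | 2.6 4.2 | 2.4 4.3 | 2.3 4.4 | 2.2 4.4 | 2.0 4.5 | 1.9 4.6 | 1.8 4.6 | 1.6 4.7 | 1.5 4.7 | 1.3 4.8 | 1.2 4.8 | 1.0 4.8 |
```

Call:
play_rows(steps=[{"claw": 255,"dp": [0.0049,0,-0.0003],"angular": [0,0,0]},{"claw": 255,"dp": [0.0049,0,-0.0002],"angular": [0,0,0]},{"claw": 255,"dp": [0.0049,0,0],"angular": [0,0,0]},{"claw": 255,"dp": [0.0049,0,0.0001],"angular": [0,0,0]},{"claw": 255,"dp": [0.0049,0,0.0003],"angular": [0,0,0]},{"claw": 255,"dp": [0.0049,0,0.0004],"angular": [0,0,0]},{"claw": 255,"dp": [0.0049,0,0.0006],"angular": [0,0,0]},{"claw": 255,"dp": [0.0049,0,0.0007],"angular": [0,0,0]}])

```text
clock: 45.17
tcp_pos: [0.6155, -0.1179, 0.247]
orientation: [0.0, 0.008, 1.0, -0.0]
wrist_force: [3.5, -0.0, 5.3]
finger_gap: 0.0295
```

Call:
play_rows(steps=[{"claw": 255,"dp": [0.0049,0,0.0009],"angular": [0,0,0]},{"claw": 255,"dp": [0.0048,0,0.001],"angular": [0,0,0]},{"claw": 255,"dp": [0.0048,0,0.0012],"angular": [0,0,0]},{"claw": 255,"dp": [0.0048,0,0.0013],"angular": [0,0,0]},{"claw": 255,"dp": [0.0047,0,0.0015],"angular": [0,0,0]},{"claw": 255,"dp": [0.0047,0,0.0016],"angular": [0,0,0]},{"claw": 255,"dp": [0.0046,0,0.0017],"angular": [0,0,0]},{"claw": 255,"dp": [0.0046,0,0.0019],"angular": [0,0,0]}])

```text
clock: 45.83
tcp_pos: [0.5774, -0.117, 0.2355]
orientation: [-0.0, 0.008, 1.0, 0.0]
wrist_force: [2.3, 1.1, 4.1]
finger_gap: 0.0296
```

Call:
play_rows(steps=[{"claw": 255,"dp": [0.0045,0,0.002],"angular": [0,0,0]},{"claw": 255,"dp": [0.0044,0,0.0022],"angular": [0,0,0]},{"claw": 255,"dp": [0.0044,0,0.0023],"angular": [0,0,0]},{"claw": 255,"dp": [0.0043,0,0.0024],"angular": [0,0,0]},{"claw": 255,"dp": [0.0042,0,0.0026],"angular": [0,0,0]},{"claw": 255,"dp": [0.0042,0,0.0027],"angular": [0,0,0]},{"claw": 255,"dp": [0.0041,0,0.0028],"angular": [0,0,0]},{"claw": 255,"dp": [0.004,0,0.0029],"angular": [0,0,0]}])

```text
clock: 46.5
tcp_pos: [0.5432, -0.1164, 0.2154]
orientation: [-0.001, 0.008, 1.0, 0.0]
wrist_force: [0.7, 1.1, 4.5]
finger_gap: 0.0295
```

Call:
play_rows(steps=[{"claw": 255,"dp": [0.0039,0,0.003],"angular": [0,0,0]},{"claw": 255,"dp": [0.0038,0,0.0032],"angular": [0,0,0]},{"claw": 255,"dp": [0.0037,0,0.0033],"angular": [0,0,0]},{"claw": 255,"dp": [0.0036,0,0.0034],"angular": [0,0,0]},{"claw": 255,"dp": [0.0035,0,0.0035],"angular": [0,0,0]},{"claw": 255,"dp": [0.0034,0,0.0036],"angular": [0,0,0]},{"claw": 255,"dp": [0.0033,0,0.0037],"angular": [0,0,0]},{"claw": 255,"dp": [0.0032,0,0.0038],"angular": [0,0,0]}])

```text
clock: 47.17
tcp_pos: [0.5146, -0.1158, 0.1877]
orientation: [-0.001, 0.008, 1.0, 0.0]
wrist_force: [-1.3, 3.0, 4.5]
finger_gap: 0.0297
```

Call:
play_rows(steps=[{"claw": 255,"dp": [0.0031,0,0.0039],"angular": [0,0,0]},{"claw": 255,"dp": [0.0029,0,0.004],"angular": [0,0,0]},{"claw": 255,"dp": [0.0028,0,0.0041],"angular": [0,0,0]},{"claw": 255,"dp": [0.0027,0,0.0041],"angular": [0,0,0]},{"claw": 255,"dp": [0.0026,0,0.0042],"angular": [0,0,0]},{"claw": 255,"dp": [0.0024,0,0.0043],"angular": [0,0,0]},{"claw": 255,"dp": [0.0023,0,0.0044],"angular": [0,0,0]},{"claw": 255,"dp": [0.0022,0,0.0044],"angular": [0,0,0]}])

```text
clock: 47.83
tcp_pos: [0.4937, -0.1153, 0.1542]
orientation: [-0.001, 0.008, 1.0, 0.0]
wrist_force: [-2.2, 4.0, 3.0]
finger_gap: 0.0296
```

Call:
play_rows(steps=[{"claw": 255,"dp": [0.002,0,0.0045],"angular": [0,0,0]},{"claw": 255,"dp": [0.0019,0,0.0046],"angular": [0,0,0]},{"claw": 255,"dp": [0.0018,0,0.0046],"angular": [0,0,0]},{"claw": 255,"dp": [0.0016,0,0.0047],"angular": [0,0,0]},{"claw": 255,"dp": [0.0015,0,0.0047],"angular": [0,0,0]},{"claw": 255,"dp": [0.0013,0,0.0048],"angular": [0,0,0]},{"claw": 255,"dp": [0.0012,0,0.0048],"angular": [0,0,0]},{"claw": 255,"dp": [0.001,0,0.0048],"angular": [0,0,0]}])

```text
clock: 48.5
tcp_pos: [0.4813, -0.1151, 0.1164]
orientation: [-0.001, 0.008, 1.0, 0.001]
wrist_force: [-1.5, 4.2, 3.2]
finger_gap: 0.0298
```

```bash
python3 - <<'E'
from h import *
s=env.get_state(); print(s['tcp_pos'],s['wrist_force'],s['finger_gap'])
import subprocess; x,_,z=s['tcp_pos']; print(subprocess.run(["python3","plan.py",str(x),str(z),".643","-.16","16"],capture_output=True,text=True).stdout.replace("\n"," | "))
E
```

```text
[ 0.48126014 -0.11508553  0.11638275] [-1.53537495  4.15082955  3.16850526] 0.029794385476152527
r 0.1646 lid a 0.144 -> -0.016 | 0.3 1.6 | 0.3 1.6 | 0.3 1.6 | 0.2 1.6 | 0.2 1.6 | 0.2 1.6 | 0.2 1.6 | 0.2 1.6 | 0.2 1.6 | 0.1 1.6 | 0.1 1.6 | 0.1 1.6 | 0.1 1.6 | 0.1 1.6 | 0.1 1.6 | 0.1 1.6 |
```

Call:
play_rows(steps=[{"claw": 255,"dp": [0.0003,0,0.0016],"angular": [0,0,0]},{"claw": 255,"dp": [0.0003,0,0.0016],"angular": [0,0,0]},{"claw": 255,"dp": [0.0003,0,0.0016],"angular": [0,0,0]},{"claw": 255,"dp": [0.0002,0,0.0016],"angular": [0,0,0]},{"claw": 255,"dp": [0.0002,0,0.0016],"angular": [0,0,0]},{"claw": 255,"dp": [0.0002,0,0.0016],"angular": [0,0,0]},{"claw": 255,"dp": [0.0002,0,0.0016],"angular": [0,0,0]},{"claw": 255,"dp": [0.0002,0,0.0016],"angular": [0,0,0]}])

```text
clock: 49.17
tcp_pos: [0.4792, -0.115, 0.1039]
orientation: [-0.001, 0.008, 1.0, 0.001]
wrist_force: [-1.7, 4.9, 2.9]
finger_gap: 0.0296
```

Call:
play_rows(steps=[{"claw": 255,"dp": [0.0002,0,0.0016],"angular": [0,0,0]},{"claw": 255,"dp": [0.0001,0,0.0016],"angular": [0,0,0]},{"claw": 255,"dp": [0.0001,0,0.0016],"angular": [0,0,0]},{"claw": 255,"dp": [0.0001,0,0.001],"angular": [0,0,0]},{"claw": 255,"dp": [0.0001,0,0.001],"angular": [0,0,0]},{"claw": 255,"dp": [0,0,0.001],"angular": [0,0,0]},{"claw": 255,"dp": [0,0,0],"angular": [0,0,0]},{"claw": 255,"dp": [0,0,0],"angular": [0,0,0]}])

```text
clock: 49.83
tcp_pos: [0.4785, -0.115, 0.0959]
orientation: [-0.002, 0.008, 1.0, 0.001]
wrist_force: [-3.4, 4.7, 0.8]
finger_gap: 0.0298
```

Call:
play_rows(steps=[{"claw": 255,"dp": [0,0,0.0006],"angular": [0,0,0]},{"claw": 255,"dp": [0,0,0.0006],"angular": [0,0,0]},{"claw": 255,"dp": [0,0,0.0006],"angular": [0,0,0]},{"claw": 255,"dp": [0,0,0.0006],"angular": [0,0,0]},{"claw": 255,"dp": [0,0,0.0006],"angular": [0,0,0]},{"claw": 255,"dp": [0,0,0.0006],"angular": [0,0,0]},{"claw": 255,"dp": [0,0,0],"angular": [0,0,0]},{"claw": 255,"dp": [0,0,0],"angular": [0,0,0]}])

```text
clock: 50.5
tcp_pos: [0.4782, -0.115, 0.0923]
orientation: [-0.002, 0.008, 1.0, 0.001]
wrist_force: [-4.4, 3.4, 2.6]
finger_gap: 0.0291
```

Call:
play_rows(steps=[{"claw": 255,"dp": [0,0,0.0005],"angular": [0,0,0]},{"claw": 255,"dp": [0,0,0.0005],"angular": [0,0,0]},{"claw": 255,"dp": [0,0,0.0005],"angular": [0,0,0]},{"claw": 255,"dp": [0,0,0.0005],"angular": [0,0,0]},{"claw": 255,"dp": [0,0,0.0005],"angular": [0,0,0]},{"claw": 255,"dp": [0,0,0.0005],"angular": [0,0,0]},{"claw": 255,"dp": [0,0,0],"angular": [0,0,0]},{"claw": 255,"dp": [0,0,0],"angular": [0,0,0]}])

```text
clock: 51.17
tcp_pos: [0.4781, -0.115, 0.0893]
orientation: [-0.002, 0.008, 1.0, 0.001]
wrist_force: [-4.3, 3.8, 1.9]
finger_gap: 0.0294
```

```bash
cat > chk.py <<'E'
from h import *
s=env.get_state(); print(s['clock'],s['tcp_pos'],s['wrist_force'],s['ft_torque'])
p,d=env.read_camera("scene"); cv2.imwrite("pics/sc.png",p[:,:,::-1]); W=cloud("scene",d); w=W.reshape(-1,3); w=w[~np.isnan(w[:,0])]
for y in(-.18,-.06):
    q=w[(abs(w[:,1]-y)<.012)&(w[:,0]>.54)&(w[:,0]<.63)&(w[:,2]>.08)&(w[:,2]<.2)]
    f=np.polyfit(q[:,0],q[:,2],1); print('R',y,len(q),'angle',np.arctan(-f[0]),'z',np.median(q[:,2]))
for o in(-.06,.06):
    q=w[(abs(w[:,1]-.0515-o)<.008)&(w[:,0]>.6)&(w[:,0]<.72)&(w[:,2]>.15)&(w[:,2]<.235)]
    if len(q)>10: print('L angle',np.pi/2+np.arctan(np.polyfit(q[:,2],q[:,0],1)[0]))
E
python3 chk.py
```

```text
51.1667 [ 0.47812507 -0.11500244  0.08926211] [-4.32606025  3.75126636  1.93756765] [ 0.73364308  0.46801881 -0.13422375]
R -0.18 321 angle 0.03663101180504404 z 0.12207630208284248
R -0.06 323 angle 0.042573751389304575 z 0.12249661616438035
L angle 1.7162685238838742
L angle 1.7290072379163037
```

Call:
play_rows(steps=[{"claw": 255,"dp": [0,0,0.0006],"angular": [0,0,0]},{"claw": 255,"dp": [0,0,0.0006],"angular": [0,0,0]},{"claw": 255,"dp": [0,0,0.0006],"angular": [0,0,0]},{"claw": 255,"dp": [0,0,0.0006],"angular": [0,0,0]},{"claw": 255,"dp": [0,0,0.0006],"angular": [0,0,0]},{"claw": 255,"dp": [0,0,0.0006],"angular": [0,0,0]},{"claw": 255,"dp": [0,0,0],"angular": [0,0,0]},{"claw": 255,"dp": [0,0,0],"angular": [0,0,0]}])

```text
clock: 51.88
tcp_pos: [0.4781, -0.115, 0.0856]
orientation: [-0.002, 0.008, 1.0, 0.001]
wrist_force: [-4.4, 4.5, 2.0]
finger_gap: 0.0299
```

```bash
python3 chk.py
```

```text
51.8833 [ 0.47808149 -0.11498608  0.08563387] [-4.37996151  4.52293005  2.04607595] [ 0.71393572  0.38550903 -0.10433041]
R -0.18 309 angle 0.024193870190520553 z 0.12084818468260095
R -0.06 319 angle 0.025536196594011896 z 0.1209709162972521
L angle 1.734777215328284
L angle 1.7188100213002249
```

Call:
play_rows(steps=[{"claw": 255,"dp": [0,0,0.0006],"angular": [0,0,0]},{"claw": 255,"dp": [0,0,0.0006],"angular": [0,0,0]},{"claw": 255,"dp": [0,0,0.0006],"angular": [0,0,0]},{"claw": 255,"dp": [0,0,0.0006],"angular": [0,0,0]},{"claw": 255,"dp": [0,0,0.0006],"angular": [0,0,0]},{"claw": 255,"dp": [0,0,0.0006],"angular": [0,0,0]},{"claw": 255,"dp": [0,0,0],"angular": [0,0,0]},{"claw": 255,"dp": [0,0,0],"angular": [0,0,0]}])

```text
clock: 52.6
tcp_pos: [0.4781, -0.115, 0.083]
orientation: [-0.002, 0.008, 1.0, 0.0]
wrist_force: [-7.5, 5.3, 9.9]
finger_gap: 0.0299
```

```bash
python3 chk.py
```

```text
52.6 [ 0.47811488 -0.11499189  0.08304459] [-7.48325324  5.32623818  9.86206149] [ 0.89088796  0.98983262 -0.0282436 ]
R -0.18 307 angle 0.005532153265343229 z 0.12007181384196075
R -0.06 320 angle 0.006604517803341646 z 0.12020737641789614
L angle 1.7277364890805416
L angle 1.7312283110633646
```

The force has risen to 10 N and the lid reads flat, so it's at its seat. One small press, then I'll release and rise clear.

Call:
play_rows(steps=[{"claw": 255,"dp": [0,0,0.0006],"angular": [0,0,0]},{"claw": 255,"dp": [0,0,0.0006],"angular": [0,0,0]},{"claw": 255,"dp": [0,0,0.0005],"angular": [0,0,0]},{"claw": 255,"dp": [0,0,0],"angular": [0,0,0]},{"claw": 255,"dp": [0,0,0],"angular": [0,0,0]},{"claw": 255,"dp": [0,0,0],"angular": [0,0,0]},{"claw": 255,"dp": [0,0,0],"angular": [0,0,0]},{"claw": 255,"dp": [0,0,0],"angular": [0,0,0]}])

```text
clock: 53.32
tcp_pos: [0.4782, -0.1151, 0.0829]
orientation: [-0.001, 0.008, 1.0, 0.0]
wrist_force: [-11.6, 6.4, 22.3]
finger_gap: 0.0297
```

Call:
play_rows(steps=[{"claw": 0,"dp": [0,0,0],"angular": [0,0,0]},{"claw": 0,"dp": [0,0,0],"angular": [0,0,0]},{"claw": 0,"dp": [0,0,0],"angular": [0,0,0]},{"claw": 0,"dp": [0,0,0],"angular": [0,0,0]},{"claw": 0,"dp": [0,0,0],"angular": [0,0,0]},{"claw": 0,"dp": [0,0,-0.01],"angular": [0,0,0]},{"claw": 0,"dp": [0,0,-0.025],"angular": [0,0,0]},{"claw": 0,"dp": [0,0,-0.03],"angular": [0,0,0]}])

```text
clock: 53.98
tcp_pos: [0.4784, -0.1151, 0.1458]
orientation: [-0.002, 0.008, 1.0, 0.001]
wrist_force: [1.0, -0.4, -0.3]
finger_gap: 0.0854
```

Call:
play_rows(steps=[{"claw": 0,"dp": [0.01,0,-0.03],"angular": [0,0,0]},{"claw": 0,"dp": [0.01,0,-0.03],"angular": [0,0,0]},{"claw": 0,"dp": [0.01,0,-0.03],"angular": [0,0,0]},{"claw": 0,"dp": [0.01,0,-0.03],"angular": [0,0,0]},{"claw": 0,"dp": [0.01,0,-0.02],"angular": [0,0,0]},{"claw": 0,"dp": [0,0,0],"angular": [0,0,0]},{"claw": 0,"dp": [0,0,0],"angular": [0,0,0]},{"claw": 0,"dp": [0,0,0],"angular": [0,0,0]}])

```text
clock: 54.65
tcp_pos: [0.43, -0.1148, 0.2862]
orientation: [0.0, 0.008, 1.0, -0.0]
wrist_force: [-0.5, 0.6, 0.7]
finger_gap: 0.0855
```

```bash
python3 chk.py
```

```text
54.65 [ 0.42996013 -0.11479181  0.28617099] [-0.45507258  0.60585065  0.74173385] [-0.00866235 -0.01540506 -0.00508026]
R -0.18 308 angle 0.0035585892038439916 z 0.11955590415784517
R -0.06 320 angle 0.006286128255903103 z 0.1202624050558812
L angle 1.7403562614490264
L angle 1.737451071928519
```

View pics/sc.png

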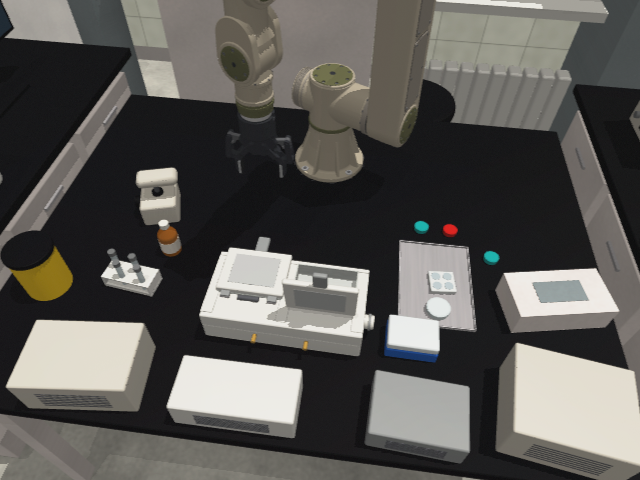

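The scene shows the right lid flat shut at (255,270), the left lid fully open at (320,295) and the arm clear. Everything else is where it was. Handing in.

```bash
python3 -c "
from workcell import env
print(env.hand_in())"
```

```text
the job is handed in; nothing more can be done
None
```

The job is done and handed in at about 54.7 s of the 72 s limit; no verdict is reported back.

**Which lid binds:** The left lid is the seized one. Its resistance rose from about 3.5 N to 8.5 N below roughly 0.37 rad, and I stopped there. The right lid swung freely down to about 0.13 rad at a steady 3–4 N.

**What I did:** I swung the left lid back to its stop and left it open. I laid the small dish flat on the floor of the right chamber. Then I closed the right lid.

**Last checks:**
- **Right lid:** the camera reads about 0.005 rad, and a final press onto the seat gave 22 N vertically, so it is shut.
- **Left lid:** the camera reads about 1.73–1.74 rad against the 1.75 stop. Pushing against the stop gave an 18 N reaction.
- **Dish:** seen flat before closing, with its top at z = 0.081 m, as expected.
- **Everything else:** nothing else appears moved and the arm is clear of everything.

**One flaw:** while first reopening the right lid, I sent a badly spaced set of moves that cut inside its arc. The wrist force briefly reached about 70 N (limit 120 N) and the fingers slid along the grip. The fingertips probably touched the lid's front edge, and I have no separate reading for the 40 N limit on the gripper's body. I backed off and gripped again. The lid then moved normally.

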